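# Nest the cutting dies away in their trays

## Robot

A 6-joint arm with a two-finger parallel gripper is mounted at the origin on the work surface. World frame = base frame: x ahead of the robot, y to its left, z up, the work surface at z = 0. Lengths are in m, angles in degrees, forces in N, time in s.
With the tool pointing down it reaches from about 0.275 to 0.725 m from the base axis. Payload 15.9 kg.
Tool frame: the origin (TCP) lies midway between the tips of the shut fingers; the grasp point (between the pads) lies 19 mm behind it; z points along the fingers, x is the direction in which the jaws open and shut, and the axes are right-handed (so a half turn about z gives the same grasp; the last joint's range is limited). The gripper opens to 85 mm and grips with 20 to 120 N. Pads are 22 mm wide; open, the fingers measure 114 mm over their backs; the gripper's body (76 mm by 85 mm) begins 54 mm behind the grasp point. The pads swing forward as they close: fully open they stand 13 mm farther back than shut.
Start: joints at [72.021, 12.198, -1.971, 75.831, 0, 90], TCP at [0.154, 0.476, 0.231] pointing down, gripper open.
Joint ranges: [-170.91, 170.91], [-42.67, 98.43], [-65.05, 77.54], [-120.47, 116.71], [-90, 82.35], [-180, 180]. Speed limits (degrees/s): [108.29, 108.29, 136.94, 147.25, 180, 180].

## Interface

Orientations are given as a 3x3 rotation matrix whose columns are the frame's x, y, z axes.
In Python, from station import * gives the robot as it stands.
- The arm moves only by the shell command python3 -m inch 'ROWS' [FORCE]. ROWS is JSON, a list of rows, each an object with "gripper": the finger opening in mm, from 0 to 85.4; "translation": the shift along the tool's x, y, z in mm, a list of three; "twist": the turn, a rotation vector about the tool's x, y, z in degrees, a list of three. A call has exactly 5 rows; each row is the pose to reach, as a shift and turn from the pose commanded when the call began, along the tool's axes at that moment; what a row does not reach only later rows make up. A row lasts 1/12 s, in which the tool goes at most 41.7 mm and 7.16 degrees, less where a joint would pass 70% of its speed; a pose out of reach is approached as far as the arm can. A call with a gripper value outside its range is refused whole. The fingers move at their own pace and stop on an object; FORCE is the grip in N (left out, the last holds). Time passes only in rows, so rows that repeat a pose let the fingers close, or fill a call up. It gives the time, the measured TCP pose, the force and the opening at its end, in the units of the state.
- get_obs(): the state, without advancing time (a new reading comes with each control period).
- get_image(name): name is "scene" or "top" or "wrist"; returns the picture (400x640x3 uint8, red, green, blue); there is no depth.
- camera_model(name): a dict with "vertical_fov" (degrees; the focal length in pixels is half the picture's height over the tangent of half this angle, whatever the lens; pixels are square), "cx", "cy" (the principal point, pixels), "rvec" (rotation vector, rad) and "tvec" (3), from world to camera coordinates, as OpenCV has them. Camera axes: x right, y down, z forward; pixel columns grow to the right and rows downward; lengths in m; the calibration is good to about 2 mm. A picture is of the moment at which its call begins: read the wrist's pose just before it. camera_model takes no time and is no camera call; for the wrist camera it gives the pose at the moment of the call.
- job_done(): hands the job in, once; it reports no verdict.
The state is a dict: "time": time; "joint_pos": joint angles; "joint_vel": joint speeds; "effort": joint torques, N m; "position": TCP position; "orientation": TCP orientation; "wrist_force": force on the tool from outside, world axes, zero at the start; "moment": the same for the moment, N m; "opening": finger opening in m.
Only numpy, scipy, OpenCV 4.12 (cv2) and the standard library are available. Lean on these libraries where they do the work, as an engineer would, in place of code of your own. Each camera call takes 0.05 s, during which the arm holds its last target.

## Task

Put the five loose steel cutting dies away, nested: the three round ones, one inside another, in the middle of the round cork-lined tray, and the two rectangular ones likewise in the middle of the rectangular tray, lengthwise and square with it. In each tray set the smallest down first and then each larger one around it, all standing flat on the cork with the edge down as they stand now. Lower them, never let them drop, and leave the thread spool, the beeswax tin and the glue jar standing where they are.

Things in the scene. Friction and masses are not known exactly. Their poses are not given: they have to be found in the camera images.
- round_small_center (a point): Loose round cutting die: a plain steel ring open at both ends, standing on its cutting edge (the bevelled rim, down). Outer diameter 22 mm, inner diameter 16 mm, band 3 mm thick, 32 mm tall, 50 g. The smallest of three. Point: its centre, on the axis half-way up, 16 mm above its lower edge; z is its axis, up.
- round_middle_center (a point): Loose round cutting die: a plain steel ring open at both ends, standing on its cutting edge (the bevelled rim, down). Outer diameter 42 mm, inner diameter 36 mm, band 3 mm thick, 32 mm tall, 95 g. The middle one of three. Point: its centre, on the axis half-way up, 16 mm above its lower edge; z is its axis, up.
- round_large_center (a point): Loose round cutting die: a plain steel ring open at both ends, standing on its cutting edge (the bevelled rim, down). Outer diameter 64 mm, inner diameter 58 mm, band 3 mm thick, 32 mm tall, 145 g. The largest of three. Point: its centre, on the axis half-way up, 16 mm above its lower edge; z is its axis, up.
- rect_small_center (a point): Loose rectangular cutting die: a plain steel band bent to a rectangle with rounded corners, open at both ends, standing on its cutting edge. Outside 72 mm long (its x) by 38 mm wide (its y), inside 66 by 32 mm, band 3 mm thick, 32 mm tall, 160 g. The smaller of two. Point: its centre, half-way up, 16 mm above its lower edge; x along its length, z up.
- rect_large_center (a point): Loose rectangular cutting die: a plain steel band bent to a rectangle with rounded corners, open at both ends, standing on its cutting edge. Outside 96 mm long (its x) by 60 mm wide (its y), inside 90 by 54 mm, band 3 mm thick, 32 mm tall, 225 g. The larger of two. Point: its centre, half-way up, 16 mm above its lower edge; x along its length, z up.
- round_tray_floor (a point): Fixed round shallow dark-wood tray lined with cork: outer diameter 148 mm, inner diameter 136 mm, rim 8 mm above its cork floor. Point: centre of the cork floor (8 mm above the bench); z up.
- rect_tray_floor (a point): Fixed rectangular shallow dark-wood tray lined with cork: outside 164 mm (its x) by 144 mm (its y), inside 152 by 132 mm, rim 8 mm above its cork floor. Point: centre of the cork floor (8 mm above the bench); x along its length, z up.
- spool_center (a point): Bystander, loose: small wooden spool of cream thread standing upright, diameter 38 mm, height 45 mm. Point: its centre, half-way up.
- wax_tin_center (a point): Bystander, loose: flat open aluminium tin full of yellow beeswax, diameter 46 mm, height 22 mm. Point: its centre, half-way up.
- glue_jar_center (a point): Bystander, loose: white plastic jar with a black screw cap, diameter 56 mm, height 67 mm. Point: its centre, half-way up.
Mind the look-alikes: they are no part of the job. Leave any red look-alike of the part that bears round_middle_center alone.

How it is judged (in metres and radians):
At the end, for the whole second after the job is handed in: Round dies nested in the round tray, rectangular dies in the rectangular one: each within 15 mm of the tray's centre, flat on the cork (centre 12 to 20 mm above it, tilt under 0.1 rad), the rectangular ones within 0.2 rad of the tray's length; all released and at rest (horizontal distance between each of round_small_center, round_middle_center, round_large_center and round_tray_floor below 0.015 m and z of round_small_center in the frame of round_tray_floor between 0.012 and 0.02 m and angle between each of round_small_center, round_middle_center, round_large_center, rect_small_center, rect_large_center's own z axis and vertical below 0.1 rad and linear speed of each of round_small, round_middle, round_large, rect_small, rect_large below 0.01 m/s and contact force between the fingers and round_small below 0.05 N and z of round_middle_center in the frame of round_tray_floor between 0.012 and 0.02 m and contact force between the fingers and round_middle below 0.05 N and z of round_large_center in the frame of round_tray_floor between 0.012 and 0.02 m and contact force between the fingers and round_large below 0.05 N and horizontal distance between each of rect_small_center, rect_large_center and rect_tray_floor below 0.015 m and z of rect_small_center in the frame of rect_tray_floor between 0.012 and 0.02 m and contact force between the fingers and rect_small below 0.05 N and angle between the x axis of each of rect_small_center, rect_large_center and the x axis of rect_tray_floor, either way round below 0.2 rad and z of rect_large_center in the frame of rect_tray_floor between 0.012 and 0.02 m and contact force between the fingers and rect_large below 0.05 N); the robot touches nothing.
It fails at once if a larger die is set down in the middle of its tray before the next smaller one stands there ((horizontal distance between round_middle_center and round_tray_floor below 0.035 m and z of round_middle_center in the frame of round_tray_floor below 0.02 m and not (horizontal distance between round_small_center and round_tray_floor below 0.025 m and z of round_small_center in the frame of round_tray_floor between 0.012 and 0.02 m)) or (horizontal distance between round_large_center and round_tray_floor below 0.035 m and z of round_large_center in the frame of round_tray_floor below 0.02 m and not (horizontal distance between round_middle_center and round_tray_floor below 0.025 m and z of round_middle_center in the frame of round_tray_floor between 0.012 and 0.02 m)) or (horizontal distance between rect_large_center and rect_tray_floor below 0.035 m and z of rect_large_center in the frame of rect_tray_floor below 0.02 m and not (horizontal distance between rect_small_center and rect_tray_floor below 0.025 m and z of rect_small_center in the frame of rect_tray_floor between 0.012 and 0.02 m))).
It fails at once if a die is dropped: it moves faster than 0.6 m/s out of the gripper (a fall of about 20 mm) ((linear speed of round_small above 0.6 m/s and contact force between the fingers and round_small below 0.05 N) or (linear speed of round_middle above 0.6 m/s and contact force between the fingers and round_middle below 0.05 N) or (linear speed of round_large above 0.6 m/s and contact force between the fingers and round_large below 0.05 N) or (linear speed of rect_small above 0.6 m/s and contact force between the fingers and rect_small below 0.05 N) or (linear speed of rect_large above 0.6 m/s and contact force between the fingers and rect_large below 0.05 N)).
It fails at once if the spool, the beeswax tin or the glue jar is shifted by more than 20 mm or tipped over (distance of any of spool_center, wax_tin_center, glue_jar_center from where it was at the start of the episode above 0.02 m or angle between any of spool_center, wax_tin_center, glue_jar_center's own z axis and vertical above 0.35 rad).
It also fails if it takes over 128 s, if anything falls off the work surface, if the arm or the gripper's body presses on something with over 40 N, if the wrist force passes 120 N, or if a joint passes its speed limit or range.

## Working session

There is one attempt and no reset: what is moved stays moved. The work goes in short steps, Python scripts to look and compute and a shell command to move; the robot and the scene stay as the last step left them, time stands still between calls to the robot, and variables do not carry over. Pictures are saved under pics/ and viewed, and the job is handed in when it is done.

```bash
ls -la; mkdir -p pics
python3 - <<'E'
from station import *
import cv2
print(get_obs())
for n in ("scene","top","wrist"):
    print(n,camera_model(n))
    im=get_image(n); cv2.imwrite(f"pics/{n}0.png",im[:,:,::-1])
E
```

```text
total 12
drwxr-xr-x  3 agent agent 4096 Dec  7 03:24 .
drwxr-xr-x 23 root  root  4096 Dec  7 03:24 ..
drwxr-xr-x  2 agent agent 4096 Dec  7 03:24 pics
{'time': 0.0, 'joint_pos': array([ 7.20211144e+01,  1.22245863e+01, -2.00901955e+00,  7.58307983e+01,
        7.12936787e-04,  8.99996985e+01]), 'joint_vel': array([0.11892045, 0.0754765 , 0.0574625 , 0.00141244, 0.01242908,
       0.04143848]), 'effort': array([-3.10047406e-03, -6.86156487e+01,  4.87126958e+01,  1.73124316e-02,
       -2.70855990e-04, -1.78045167e-05]), 'position': array([0.15422375, 0.47526046, 0.23081265]), 'orientation': array([[ 3.08661293e-01,  9.51171949e-01, -3.58796894e-04],
       [ 9.51171353e-01, -3.08661502e-01, -1.06533709e-03],
       [-1.12406555e-03, -1.24490017e-05, -9.99999368e-01]]), 'wrist_force': array([ 0.14834247, -0.70482246, -0.73115878]), 'moment': array([ 0.00425716, -0.03814789,  0.00398154]), 'opening': 0.08556144158720358}
scene {'vertical_fov': 44.12174161077392, 'cx': 315.32039923185886, 'cy': 199.75830498203277, 'rvec': array([ 2.0749862 ,  1.07778088, -0.49914753]), 'tvec': array([-0.30617209, -0.23993497,  1.52153991])}
top {'vertical_fov': 47.86616969804767, 'cx': 320.81146394938713, 'cy': 198.78646832639967, 'rvec': array([ 2.14254019, -2.19403511,  0.103361  ]), 'tvec': array([0.01908206, 0.52554236, 1.27996942])}
wrist {'vertical_fov': 71.46412382529255, 'cx': 321.682496795918, 'cy': 202.12600172060957, 'rvec': array([-2.34592955, -1.70501579, -0.24406119]), 'tvec': array([-0.49825936, -0.03503312,  0.38017133])}
```

View pics/top0.png

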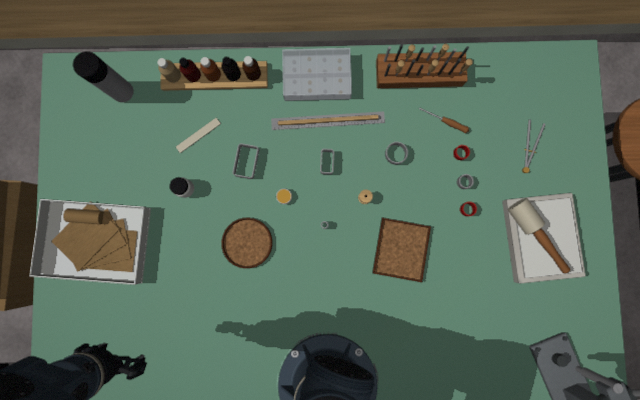

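View pics/scene0.png

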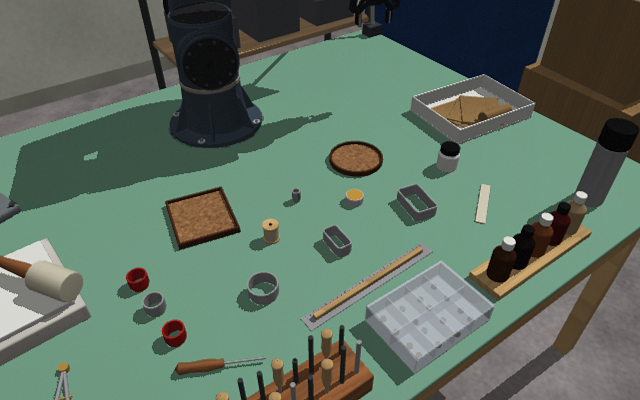

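View pics/wrist0.png

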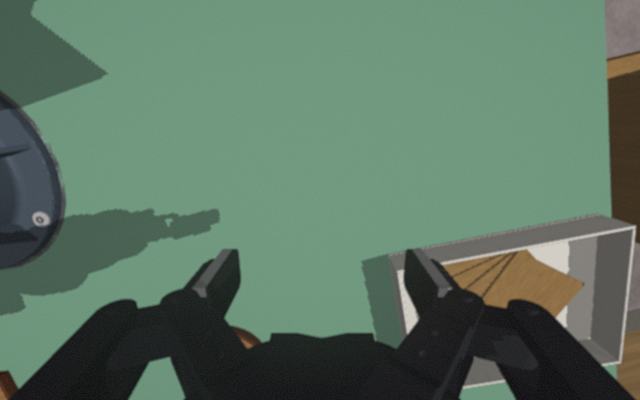

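Run:
```python
import cv2,numpy as np
t=cv2.imread('pics/top0.png'); s=cv2.imread('pics/scene0.png')
def crops(im,cs,r,k,fn):
    out=[cv2.resize(im[y-r:y+r,x-r:x+r],None,fx=k,fy=k,interpolation=cv2.INTER_NEAREST) for x,y in cs]
    cv2.imwrite(fn,np.vstack([np.hstack(out[:4]),np.hstack(out[4:8])]))
crops(t,[(325,225),(466,182),(397,153),(327,161),(246,161),(247,243),(402,250),(366,197)],32,3,'pics/c_top.png')
crops(s,[(296,195),(153,304),(263,289),(337,240),(417,203),(356,158),(202,216),(271,231)],40,2,'pics/c_sc.png')
```

```text
(no output)
```

View pics/c_top.png

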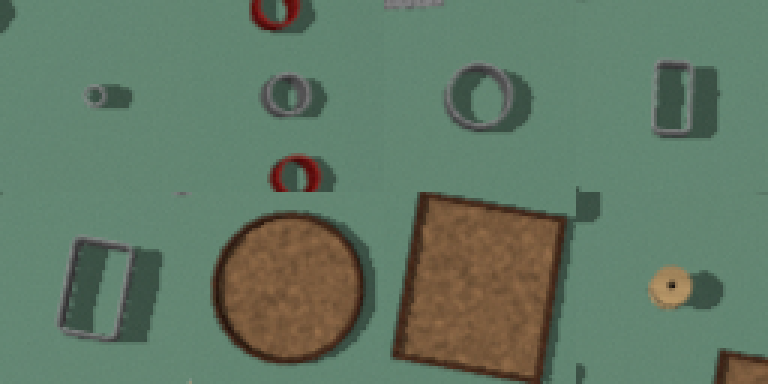

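View pics/c_sc.png

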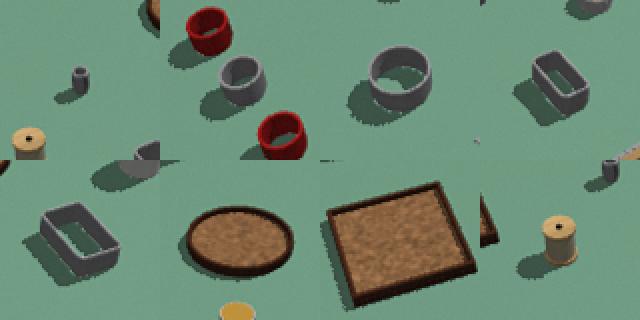

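```bash
cat > h.py <<'E'
from station import *
import cv2,numpy as np
from scipy.optimize import minimize
def proj(cm,P):
    f=200/np.tan(np.radians(cm['vertical_fov']/2)); K=np.array([[f,0,cm['cx']],[0,f,cm['cy']],[0,0,1]])
    return cv2.projectPoints(np.asarray(P,float),cm['rvec'],cm['tvec'],K,None)[0][:,0]
def unproj(cm,uv,z):
    f=200/np.tan(np.radians(cm['vertical_fov']/2)); R=cv2.Rodrigues(np.asarray(cm['rvec']))[0]; t=np.asarray(cm['tvec'])
    d=R.T@np.array([(uv[0]-cm['cx'])/f,(uv[1]-cm['cy'])/f,1]); c=-R.T@t
    return c+d*(z-c[2])/d[2]
def outline(shape,z0,z1):
    if shape[0]=='c':
        a=np.linspace(0,2*np.pi,48,endpoint=False); o=shape[1]/2*np.c_[np.cos(a),np.sin(a)]
    else:
        L,W=shape[1]/2,shape[2]/2; r=shape[3]
        a=np.linspace(0,np.pi/2,6); o=[]
        for sx,sy,a0 in((1,1,0),(-1,1,90),(-1,-1,180),(1,-1,270)):
            b=a+np.radians(a0); o.append(np.c_[sx*(L-r)+r*np.cos(b),sy*(W-r)+r*np.sin(b)])
        o=np.vstack(o)
    return np.vstack([np.c_[o,np.full(len(o),z0)],np.c_[o,np.full(len(o),z1)]])
def hullof(cm,out,p):
    c,s=np.cos(p[2]),np.sin(p[2]); P=out.copy()
    P[:,:2]=out[:,:2]@np.array([[c,s],[-s,c]])+p[:2]
    return cv2.convexHull(proj(cm,P).astype(np.float32))
def maskhull(im,uv,r,kind):
    hsv=cv2.cvtColor(im,cv2.COLOR_RGB2HSV)
    h,s,v=[hsv[:,:,i].astype(int) for i in range(3)]
    green=(h>60)&(h<100)&(s>50)
    m=(~green)
    if kind=='grey': m&=(s<60)
    m=m.astype(np.uint8)
    n,l,st,ce=cv2.connectedComponentsWithStats(m,connectivity=8)
    u0,v0=map(int,uv); sub=l[v0-r:v0+r,u0-r:u0+r]
    ids=[i for i in np.unique(sub) if i and st[i,4]>8]
    best=max(ids,key=lambda i:(sub==i).sum())
    ys,xs=np.nonzero(l==best)
    pts=np.vstack([np.c_[xs+a,ys+b] for a in(-.5,.5) for b in(-.5,.5)]).astype(np.float32)
    return cv2.convexHull(pts),st[best]
def fit(hulls,cms,out,p0,yaw=True,steps=(.004,.004,.08)):
    # compare hulls via support function
    th=np.linspace(0,2*np.pi,72,endpoint=False); D=np.c_[np.cos(th),np.sin(th)]
    S=[(h[:,0]@D.T).max(0) for h in hulls]
    def e(p,full=False):
        q=np.array([p[0],p[1],p[2] if yaw else 0])
        r=[((hullof(c,out,q)[:,0]@D.T).max(0)-s) for c,s in zip(cms,S)]
        if full: return [np.sqrt((x**2).mean()) for x in r]
        return sum((np.minimum(abs(x),2)**2).mean() for x in r)
    x0=np.array(p0,float); n=3 if yaw else 2
    x0=x0[:n]; sim=np.vstack([x0]+[x0+np.eye(n)[i]*steps[i] for i in range(n)])
    r=minimize(e,x0,method='Nelder-Mead',options=dict(initial_simplex=sim,xatol=1e-5,fatol=1e-5,maxiter=600))
    return r.x,e(r.x,True)
OBJ=dict(rs=(('c',.022),0,.032),rm=(('c',.042),0,.032),rl=(('c',.064),0,.032),
 qs=(('r',.072,.038,.005),0,.032),ql=(('r',.096,.060,.006),0,.032),
 rt=(('c',.148),0,.016),qt=(('r',.164,.144,.003),0,.016),sp=(('c',.038),0,.045),wt=(('c',.046),0,.022),gj=(('c',.056),0,.067))
E
cat > loc.py <<'E'
from h import *
T=cv2.imread('pics/top0.png')[:,:,::-1]; S=cv2.imread('pics/scene0.png')[:,:,::-1]
ct,cs=camera_model('top'),camera_model('scene')
px=dict(rs=((325,225),(296,195)),rm=((466,182),(153,304)),rl=((397,153),(263,289)),qs=((327,161),(337,240)),ql=((246,161),(417,203)),
 rt=((247,243),(356,158)),qt=((402,250),(202,216)),sp=((366,197),(271,231)),wt=((285,197),(355,198)),gj=((180,187),(448,156)))
for k,(a,b) in px.items():
    o=outline(*OBJ[k]); kind='grey' if k in('rs','rm','rl','qs','ql') else 'any'
    h1,s1=maskhull(np.ascontiguousarray(T),a,6 if k=='rs' else 14,kind); h2,s2=maskhull(np.ascontiguousarray(S),b,6 if k=='rs' else 14,kind)
    g=unproj(ct,a,.016); print(k,'bbox',s1[:4],s2[:4])
    yw=[0] if OBJ[k][0][0]=='c' else [-.3,.1,1.2,1.6]
    for y in yw:
        for hs,cs_,n in(([h1],[ct],'T'),([h2],[cs],'S'),([h1,h2],[ct,cs],'TS')):
            x,e=fit(hs,cs_,o,[g[0],g[1],y],OBJ[k][0][0]!='c')
            if max(e)<1.3 or len(yw)==1: print('  ',n,np.round(x*[1000,1000,57.3][:len(x)],1),np.round(e,2))
E
python3 loc.py
```

```text
rs bbox [320 221   9   8] [292 188   9  15]
   T [451.7  -1.5] [0.79]
   S [447.7   1.4] [0.25]
   TS [ 4.503e+02 -4.000e-01] [0.9  0.62]
rm bbox [456 174  18  15] [142 291  24  26]
   T [ 568.5 -416. ] [0.46]
   S [ 564.5 -413. ] [0.32]
   TS [ 566.3 -413.9] [0.86 0.66]
rl bbox [385 141  24  24] [247 271  32  34]
   T [ 658.2 -218.4] [0.56]
   S [ 653.8 -215.1] [0.25]
   TS [ 655.7 -216.4] [0.92 0.68]
qs bbox [320 148  15  27] [323 224  29  34]
   T [637.6 -13.4  -3.3] [0.37]
   S [633.6 -10.4  -4.8] [0.4]
   TS [635.7 -12.   -4. ] [0.68 0.72]
   T [637.6 -13.4  -3.3] [0.37]
   S [633.6 -10.4  -4.8] [0.4]
   TS [635.7 -12.   -4. ] [0.68 0.72]
   TS [635.7 -12.   -4. ] [0.68 0.72]
   TS [635.7 -12.  176. ] [0.68 0.72]
ql bbox [232 143  27  36] [397 183  41  39]
   T [644.4 226.1 -11.1] [0.28]
   S [640.9 227.6 -12.1] [0.33]
   TS [642.8 226.4 -11.5] [0.49 0.56]
   T [644.4 226.1 -11.1] [0.28]
   S [640.9 227.6 -12.1] [0.33]
   TS [642.8 226.4 -11.5] [0.49 0.56]
rt bbox [221 217  52  52] [329 141  54  36]
   T [405.1 225.8] [0.66]
   S [402.8 227.4] [0.39]
   TS [404.4 226.2] [0.68 0.5 ]
qt bbox [372 217  60  66] [165 186  76  64]
   T [ 374.8 -223.5  -11.9] [0.59]
   S [ 374.  -222.4  -11.9] [0.51]
   TS [ 374.5 -222.9  -11.9] [0.62 0.54]
   T [ 374.8 -223.5  -11.9] [0.59]
   S [ 374.  -222.4  -11.9] [0.51]
   TS [ 374.6 -222.9  -11.9] [0.62 0.54]
sp bbox [358 189  16  16] [262 218  18  27]
   T [ 530. -122.] [1.04]
   S [ 528.4 -120.2] [0.66]
   TS [ 529.4 -121.1] [1.08 0.72]
wt bbox [276 188  16  17] [345 189  19  18]
   T [538.5 115.6] [0.58]
   S [535.5 116.9] [0.36]
   TS [537.2 115.9] [0.66 0.52]
gj bbox [170 177  25  21] [  0   0 640 301]
   T [568.8 406.6] [0.55]
   S [571.5 418.8] [275.21]
   TS [568.8 406.6] [  0.55 274.43]
```

```bash
cat > rel.py <<'E'
import sys
from h import *
x,y,z=[float(a)/1000 for a in sys.argv[1:4]]
o=get_obs(); R=o['orientation']; p=o['position']
yaw=np.degrees(np.arctan2(R[1,0],R[0,0])); ty=float(sys.argv[4]) if len(sys.argv)>4 else yaw
print('t',round(o['time'],2),'p',np.round(p*1000,1),'yaw',round(yaw,1),'open',round(o['opening']*1000,1),'F',np.round(o['wrist_force'],1),'j',np.round(o['joint_pos']))
print('shift',np.round(R.T@(np.array([x,y,z])-p)*1000,1),'twist z',round(-(ty-yaw),1))
E
python3 rel.py 450 -0.4 110 78
```

```text
t 0.15 p [154.3 475.3 230.9] yaw 72.0 open 85.7 F [ 0.2 -1.3  0.5] j [72. 12. -2. 76. -0. 90.]
shift [-361.1  428.2  121.2] twist z -6.0
```

```bash
python3 -m inch '[{"gripper":60,"translation":[-25,30,8],"twist":[0,0,0]},{"gripper":60,"translation":[-50,60,16],"twist":[0,0,-1]},{"gripper":60,"translation":[-75,90,25],"twist":[0,0,-2]},{"gripper":60,"translation":[-100,118,33],"twist":[0,0,-4]},{"gripper":60,"translation":[-125,148,42],"twist":[0,0,-6]}]' 30; python3 rel.py 450 -0.4 110 78
```

```text
time: 0.57
position: [0.2567, 0.3094, 0.1889]
orientation: [[0.205, 0.979, 0.0], [0.979, -0.205, 0.0], [0.0, 0.0, -1.0]]
wrist_force: [1.4, 0.3, 0.6]
opening: 0.0599
t 0.57 p [256.7 309.4 188.9] yaw 78.2 open 59.9 F [1.4 0.3 0.6] j [ 50.   1. -20.  68.  -0.  62.]
shift [-263.5  252.8   78.9] twist z 0.2
```

Tracks exactly. Two more to reach the hover.

```bash
python3 -m inch '[{"gripper":50,"translation":[-26,26,8],"twist":[0,0,0]},{"gripper":50,"translation":[-53,52,16],"twist":[0,0,0]},{"gripper":50,"translation":[-80,77,24],"twist":[0,0,0]},{"gripper":50,"translation":[-106,102,32],"twist":[0,0,0]},{"gripper":50,"translation":[-132,127,40],"twist":[0,0,0]}]'; python3 -m inch '[{"gripper":50,"translation":[-26,26,8],"twist":[0,0,0]},{"gripper":50,"translation":[-53,52,16],"twist":[0,0,0]},{"gripper":50,"translation":[-80,77,24],"twist":[0,0,0]},{"gripper":50,"translation":[-106,102,32],"twist":[0,0,0]},{"gripper":50,"translation":[-131,126,39],"twist":[0,0,0]}]'; python3 rel.py 450 -0.4 110 78
cat > snap.py <<'E'
import sys
from h import *
cm=camera_model(sys.argv[1]); im=get_image(sys.argv[1]); cv2.imwrite(sys.argv[2],im[:,:,::-1])
if len(sys.argv)>3:
    a=[float(x)/1000 for x in sys.argv[3:6]]; print('expected px',proj(cm,[a])[0])
E
python3 snap.py wrist pics/w1.png 450 -0.4 32
```

```text
time: 0.98
position: [0.3538, 0.1538, 0.149]
orientation: [[0.208, 0.978, 0.0], [0.978, -0.208, 0.0], [0.0, 0.0, -1.0]]
wrist_force: [1.7, 0.7, -0.8]
opening: 0.0499
time: 1.4
position: [0.4499, -0.0008, 0.1097]
orientation: [[0.208, 0.978, -0.0], [0.978, -0.208, 0.0], [-0.0, -0.0, -1.0]]
wrist_force: [0.6, 0.6, 0.5]
opening: 0.0499
t 1.4 p [449.9  -0.8 109.7] yaw 78.0 open 49.9 F [0.6 0.6 0.5] j [ -0.  10. -23.  57.   0.  12.]
shift [ 0.5  0.  -0.3] twist z -0.0
expected px [323.46735396 212.04022955]
```

View pics/w1.png

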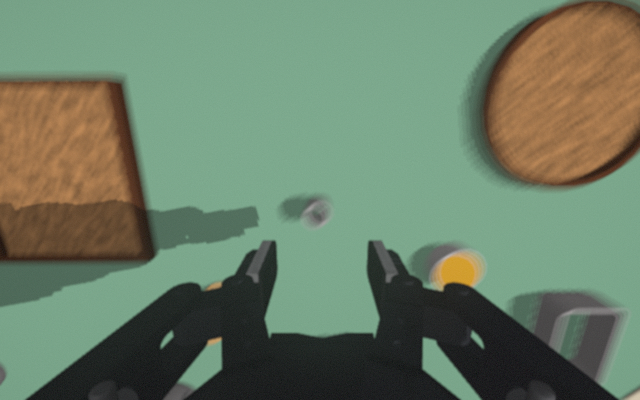

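Run:
```python
from h import *
import time
cm=camera_model('wrist'); im=get_image('wrist'); cv2.imwrite('pics/w2.png',cv2.resize(im[150:270,220:420],None,fx=4,fy=4,interpolation=cv2.INTER_NEAREST)[:,:,::-1])
R=cv2.Rodrigues(cm['rvec'])[0]; print('cam',-R.T@cm['tvec'], R[2])
h,s=maskhull(im,(316,211),10,'grey'); print(s)
print(fit([h],[cm],outline(*OBJ['rs']),[.45,0,0],False))
print(unproj(cm,(316.5,211),.032))
```

```text
cam [0.38006251 0.01003406 0.25197662] [ 0.27568886 -0.06079731 -0.95932233]
[312 189  28  32 682]
(array([ 0.44994967, -0.00206135]), [np.float64(0.5901335962533732)])
[ 0.44990418 -0.00974565  0.032     ]
```

View pics/w2.png

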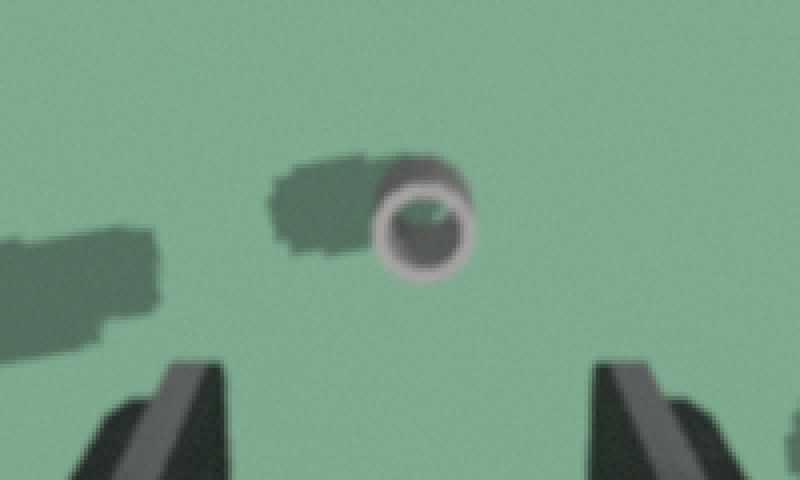

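```bash
python3 rel.py 450 -1.5 8 78; python3 -m inch '[{"gripper":50,"translation":[-0.6,0,25],"twist":[0,0,0]},{"gripper":50,"translation":[-0.6,0,50],"twist":[0,0,0]},{"gripper":50,"translation":[-0.6,0,75],"twist":[0,0,0]},{"gripper":50,"translation":[-0.6,0,94],"twist":[0,0,0]},{"gripper":50,"translation":[-0.6,0,102],"twist":[0,0,0]}]'; python3 -m inch '[{"gripper":10,"translation":[0,0,0],"twist":[0,0,0]},{"gripper":10,"translation":[0,0,0],"twist":[0,0,0]},{"gripper":10,"translation":[0,0,0],"twist":[0,0,0]},{"gripper":10,"translation":[0,0,0],"twist":[0,0,0]},{"gripper":10,"translation":[0,0,0],"twist":[0,0,0]}]' 40;  python3 rel.py 450 -1.5 70 78
```

```text
t 1.5 p [450.7  -2.3 109.1] yaw 77.8 open 50.3 F [-1.   0.5  0.1] j [ -0.  10. -23.  57.  -0.  12.]
shift [  0.8  -0.8 101.1] twist z -0.2
time: 1.92
position: [0.4475, 0.001, 0.0061]
orientation: [[0.207, 0.978, -0.003], [0.978, -0.207, 0.0], [-0.001, -0.003, -1.0]]
wrist_force: [-0.0, 0.1, -0.5]
opening: 0.05
time: 2.33
position: [0.4501, 0.0007, 0.0092]
orientation: [[0.207, 0.978, 0.002], [0.978, -0.207, 0.0], [0.0, 0.002, -1.0]]
wrist_force: [0.2, 0.5, 5.2]
opening: 0.0207
t 2.33 p [450.1   0.7   9.2] yaw 78.0 open 20.7 F [0.2 0.5 5.2] j [  0.  16. -31.  42.   0.  12.]
shift [ -2.1   0.5 -60.8] twist z 0.0
```

```bash
python3 -m inch '[{"gripper":10,"translation":[0,0,-5],"twist":[0,0,0]},{"gripper":10,"translation":[0,0,-15],"twist":[0,0,0]},{"gripper":10,"translation":[0,0,-30],"twist":[0,0,0]},{"gripper":10,"translation":[0,0,-45],"twist":[0,0,0]},{"gripper":10,"translation":[0,0,-55],"twist":[0,0,0]}]' 40;python3 snap.py wrist pics/w3.png;  python3 rel.py 404.4 226.2 65 78
```

```text
time: 2.75
position: [0.4498, 0.0006, 0.0651]
orientation: [[0.208, 0.978, 0.001], [0.978, -0.208, -0.0], [0.0, 0.001, -1.0]]
wrist_force: [0.8, 0.7, -0.6]
opening: 0.0209
t 2.8 p [450.6   0.6  66.5] yaw 78.0 open 21.0 F [2.4 0.3 2.4] j [  0.  12. -27.  51.  -0.  12.]
shift [211.1 -92.1   1.3] twist z 0.0
```

View pics/w3.png

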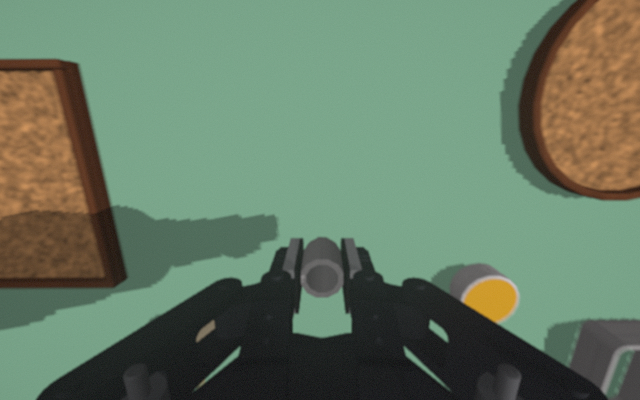

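```bash
python3 -m inch '[{"gripper":10,"translation":[15,-6,0],"twist":[0,0,0]},{"gripper":10,"translation":[40,-18,0],"twist":[0,0,0]},{"gripper":10,"translation":[70,-32,0],"twist":[0,0,0]},{"gripper":10,"translation":[100,-44,0],"twist":[0,0,0]},{"gripper":10,"translation":[130,-57,0],"twist":[0,0,0]}]';python3 -m inch '[{"gripper":10,"translation":[30,-13,0],"twist":[0,0,0]},{"gripper":10,"translation":[55,-24,0],"twist":[0,0,0]},{"gripper":10,"translation":[72,-31,0],"twist":[0,0,0]},{"gripper":10,"translation":[80,-35,0],"twist":[0,0,0]},{"gripper":10,"translation":[81,-35,0],"twist":[0,0,0]}]'; python3 -m inch '[{"gripper":10,"translation":[0,0,0],"twist":[0,0,0]},{"gripper":10,"translation":[0,0,5],"twist":[0,0,0]},{"gripper":10,"translation":[0,0,10],"twist":[0,0,0]},{"gripper":10,"translation":[0,0,15],"twist":[0,0,0]},{"gripper":10,"translation":[0,0,15],"twist":[0,0,0]}]';python3 snap.py wrist pics/w4.png 404.4 226.2 8;  python3 rel.py 404.4 226.2 18 78; python3 snap.py scene pics/s4.png
```

```text
time: 3.22
position: [0.4201, 0.1408, 0.0635]
orientation: [[0.208, 0.978, 0.0], [0.978, -0.208, 0.0], [0.0, 0.0, -1.0]]
wrist_force: [1.4, -0.1, -0.0]
opening: 0.0207
time: 3.63
position: [0.4027, 0.2272, 0.0633]
orientation: [[0.206, 0.979, -0.0], [0.979, -0.206, 0.0], [0.0, -0.0, -1.0]]
wrist_force: [-0.4, -0.3, -0.5]
opening: 0.0206
time: 4.05
position: [0.4026, 0.2251, 0.0471]
orientation: [[0.209, 0.978, -0.001], [0.978, -0.209, -0.001], [-0.001, -0.001, -1.0]]
wrist_force: [-0.6, 1.2, -0.2]
opening: 0.0208
expected px [325.28047421 231.38943027]
t 4.1 p [402.8 225.4  47.6] yaw 78.0 open 21.0 F [ 0.6 -0.3 -1. ] j [ 29.  15. -27.  49.   0.  41.]
shift [ 1.2  1.4 29.6] twist z -0.0
```

View pics/w4.png

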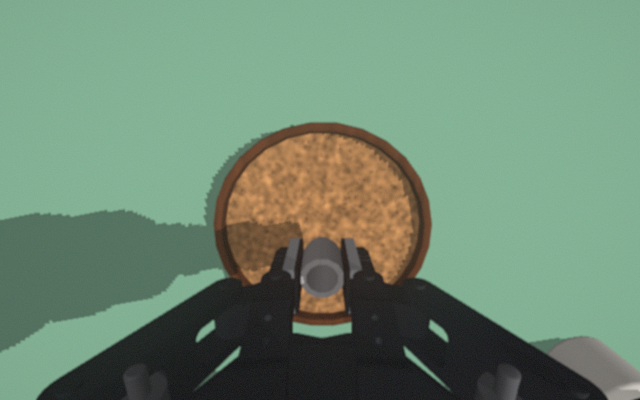

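View pics/s4.png

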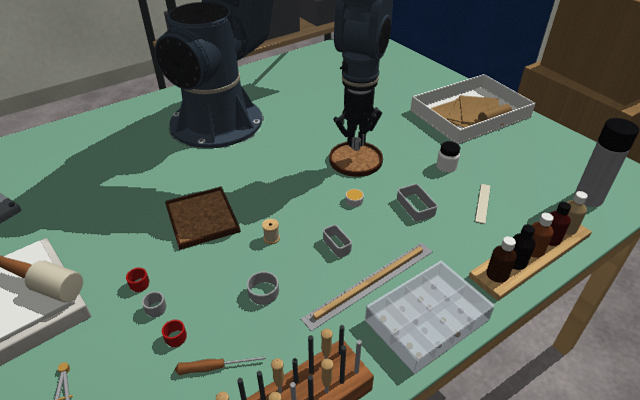

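```bash
python3 -m inch '[{"gripper":10,"translation":[1,1,7],"twist":[0,0,0]},{"gripper":10,"translation":[1,1,15],"twist":[0,0,0]},{"gripper":10,"translation":[1,1,23],"twist":[0,0,0]},{"gripper":10,"translation":[1,1,28],"twist":[0,0,0]},{"gripper":10,"translation":[1,1,30],"twist":[0,0,0]}]';python3 -m inch '[{"gripper":10,"translation":[0,0,0.5],"twist":[0,0,0]},{"gripper":10,"translation":[0,0,1],"twist":[0,0,0]},{"gripper":10,"translation":[0,0,1.5],"twist":[0,0,0]},{"gripper":10,"translation":[0,0,2],"twist":[0,0,0]},{"gripper":10,"translation":[0,0,2],"twist":[0,0,0]}]';python3 snap.py wrist pics/w5.png; python3 rel.py 404.4 226.2 18 78
```

```text
time: 4.57
position: [0.4036, 0.2265, 0.0171]
orientation: [[0.207, 0.978, -0.001], [0.978, -0.207, -0.001], [-0.001, -0.001, -1.0]]
wrist_force: [-4.0, -2.9, 21.4]
opening: 0.0207
time: 4.98
position: [0.4041, 0.2267, 0.0171]
orientation: [[0.208, 0.978, 0.0], [0.978, -0.208, -0.0], [-0.0, 0.0, -1.0]]
wrist_force: [-9.2, -5.1, 25.6]
opening: 0.021
t 5.03 p [404.  226.7  17. ] yaw 78.0 open 20.6 F [-9.6 -5.5 25.4] j [ 29.  17. -29.  44.  -0.  41.]
shift [-0.4  0.5 -1. ] twist z 0.0
```

```bash
python3 -m inch '[{"gripper":10,"translation":[0,0,-1],"twist":[0,0,0]},{"gripper":10,"translation":[0,0,-1.5],"twist":[0,0,0]},{"gripper":24,"translation":[0,0,-1.5],"twist":[0,0,0]},{"gripper":34,"translation":[0,0,-1.5],"twist":[0,0,0]},{"gripper":40,"translation":[0,0,-1.5],"twist":[0,0,0]}]';python3 -m inch '[{"gripper":40,"translation":[0,0,-10],"twist":[0,0,0]},{"gripper":40,"translation":[0,0,-30],"twist":[0,0,0]},{"gripper":60,"translation":[0,0,-55],"twist":[0,0,0]},{"gripper":60,"translation":[0,0,-80],"twist":[0,0,0]},{"gripper":60,"translation":[0,0,-90],"twist":[0,0,0]}]';python3 snap.py wrist pics/w6.png; python3 rel.py 566 -414 110 78
```

```text
time: 5.45
position: [0.4043, 0.2269, 0.0177]
orientation: [[0.208, 0.978, -0.0], [0.978, -0.208, -0.0], [-0.0, -0.0, -1.0]]
wrist_force: [0.1, -0.5, 0.2]
opening: 0.0399
time: 5.87
position: [0.4053, 0.2275, 0.1106]
orientation: [[0.208, 0.978, 0.003], [0.978, -0.208, 0.001], [0.002, 0.002, -1.0]]
wrist_force: [0.9, 0.6, 0.7]
opening: 0.0602
t 5.92 p [405.8 227.7 111.2] yaw 78.0 open 59.8 F [1.9 1.3 1.9] j [ 29.  11. -21.  58.  -0.  41.]
shift [-5.945e+02  2.899e+02  5.000e-01] twist z 0.0
```

View pics/w6.png

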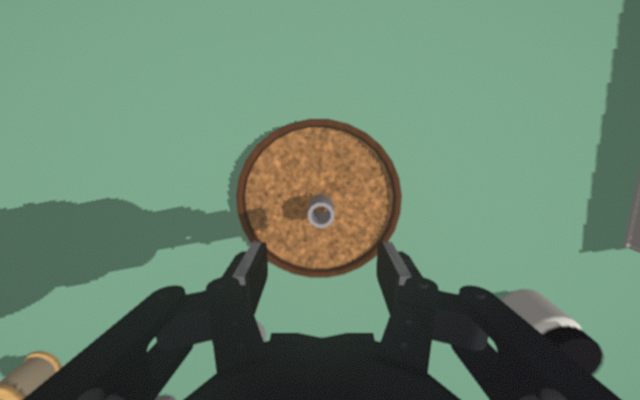

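Run:
```python
from h import *
cm=camera_model('wrist'); im=get_image('wrist')
hsv=cv2.cvtColor(im,cv2.COLOR_RGB2HSV); h,s,v=[hsv[:,:,i].astype(int) for i in range(3)]
# die
m=((s<70)).astype(np.uint8); n,l,st,ce=cv2.connectedComponentsWithStats(m)
i=l[205:235,308:335]; i=np.bincount(i[i>0]).argmax(); print(st[i],ce[i])
ys,xs=np.nonzero(l==i); hh=cv2.convexHull(np.c_[xs,ys].astype(np.float32))
print('die',fit([hh],[cm],outline(('c',.022),.008,.040),[.405,.227,0],False))
b=((h<25)&(s>80)&(v>30)).astype(np.uint8); n,l,st,ce=cv2.connectedComponentsWithStats(b)
i=1+st[1:,4].argmax(); print(st[i]); ys,xs=np.nonzero(l==i); hh=cv2.convexHull(np.c_[xs,ys].astype(np.float32))
print('tray',fit([hh],[cm],outline(('c',.148),0,.016),[.405,.227,0],False))
```

```text
[307 194  27  33 658] [320.05471125 210.41489362]
die (array([0.40600728, 0.22548144]), [np.float64(1.1419149242881859)])
[  237   119   163   156 19059]
tray (array([0.4041936 , 0.22314335]), [np.float64(1.9500802105063826)])
```

```bash
python3 -m inch '[{"gripper":70,"translation":[-20,10,0],"twist":[0,0,0]},{"gripper":70,"translation":[-50,25,0],"twist":[0,0,0]},{"gripper":70,"translation":[-85,42,0],"twist":[0,0,0]},{"gripper":70,"translation":[-120,59,0],"twist":[0,0,0]},{"gripper":70,"translation":[-155,76,0],"twist":[0,0,0]}]'; python3 -m inch '[{"gripper":70,"translation":[-35,17,0],"twist":[0,0,0]},{"gripper":70,"translation":[-70,34,0],"twist":[0,0,0]},{"gripper":70,"translation":[-105,51,0],"twist":[0,0,0]},{"gripper":70,"translation":[-140,68,0],"twist":[0,0,0]},{"gripper":70,"translation":[-175,85,0],"twist":[0,0,0]}]';  python3 -m inch '[{"gripper":70,"translation":[-35,17,0],"twist":[0,0,0]},{"gripper":70,"translation":[-70,34,0],"twist":[0,0,0]},{"gripper":70,"translation":[-105,51,0],"twist":[0,0,0]},{"gripper":70,"translation":[-140,68,0],"twist":[0,0,0]},{"gripper":70,"translation":[-170,83,0],"twist":[0,0,0]}]'; python3 rel.py 566 -414 110 78
```

```text
time: 6.38
position: [0.446, 0.0578, 0.1068]
orientation: [[0.207, 0.978, -0.001], [0.978, -0.207, -0.0], [-0.0, -0.001, -1.0]]
wrist_force: [1.0, 0.7, -0.2]
opening: 0.0701
time: 6.8
position: [0.4928, -0.1313, 0.1067]
orientation: [[0.208, 0.978, -0.001], [0.978, -0.208, 0.0], [0.0, -0.001, -1.0]]
wrist_force: [-0.6, 1.5, -0.1]
opening: 0.0701
time: 7.22
position: [0.5388, -0.3153, 0.1063]
orientation: [[0.208, 0.978, -0.001], [0.978, -0.208, 0.001], [0.0, -0.001, -1.0]]
wrist_force: [0.5, 0.3, 1.1]
opening: 0.07
t 7.22 p [ 538.8 -315.3  106.3] yaw 78.0 open 70.0 F [0.5 0.3 1.1] j [-30.  30.   5.  65.  -0. -18.]
shift [-90.9  47.2  -3.8] twist z -0.0
```

```bash
python3 -m inch '[{"gripper":70,"translation":[-35,18,0],"twist":[0,0,0]},{"gripper":70,"translation":[-65,34,-2],"twist":[0,0,0]},{"gripper":70,"translation":[-85,44,-4],"twist":[0,0,0]},{"gripper":70,"translation":[-91,47,-4],"twist":[0,0,0]},{"gripper":70,"translation":[-91,47,-4],"twist":[0,0,0]}]'
cat > wfit.py <<'E'
# wfit.py obj x y yawdeg fn : settle then fit grey object in the wrist picture
import sys
from h import *
k=sys.argv[1]; g=[float(sys.argv[2])/1000,float(sys.argv[3])/1000,np.radians(float(sys.argv[4]))]
get_image('wrist'); cm=camera_model('wrist'); im=get_image('wrist'); cv2.imwrite(sys.argv[5],im[:,:,::-1])
z0=float(sys.argv[6])/1000 if len(sys.argv)>6 else 0
o=outline(OBJ[k][0],z0,z0+.032); h0=hullof(cm,o,g)
print('expect hull bbox',cv2.boundingRect(h0))
hsv=cv2.cvtColor(im,cv2.COLOR_RGB2HSV); h,s,v=[hsv[:,:,i].astype(int) for i in range(3)]
roi=np.zeros(im.shape[:2],np.uint8); c=h0.mean(0); cv2.fillConvexPoly(roi,((h0-c)*1.35+c).astype(np.int32),1)
m=((s<60)&(v>55)&(roi>0)).astype(np.uint8)
n,l,st,ce=cv2.connectedComponentsWithStats(m); i=1+st[1:,4].argmax(); print('blob',st[i])
ys,xs=np.nonzero(l==i); hh=cv2.convexHull(np.vstack([np.c_[xs+a,ys+b] for a in(-.5,.5) for b in(-.5,.5)]).astype(np.float32))
x,e=fit([hh],[cm],o,g,OBJ[k][0][0]!='c')
print('fit',np.round(x*[1000,1000,57.3][:len(x)],1),'rms px',np.round(e,2))
E
python3 wfit.py rm 566 -414 0 pics/w7.png;  python3 rel.py 566 -414 8 78
```

```text
time: 7.63
position: [0.5658, -0.4129, 0.1097]
orientation: [[0.209, 0.978, -0.001], [0.978, -0.209, 0.001], [0.001, -0.002, -1.0]]
wrist_force: [0.0, -0.1, -0.8]
opening: 0.0697
expect hull bbox (295, 180, 51, 56)
blob [ 293  183   52   55 1615]
fit [ 567.1 -415.7] rms px [1.11]
t 7.73 p [ 565.9 -410.8  110.6] yaw 78.0 open 69.9 F [-1.  -0.1  0.3] j [-36.  39.  21.  72.   0. -24.]
shift [ -3.2   0.9 102.6] twist z 0.0
```

View pics/w7.png

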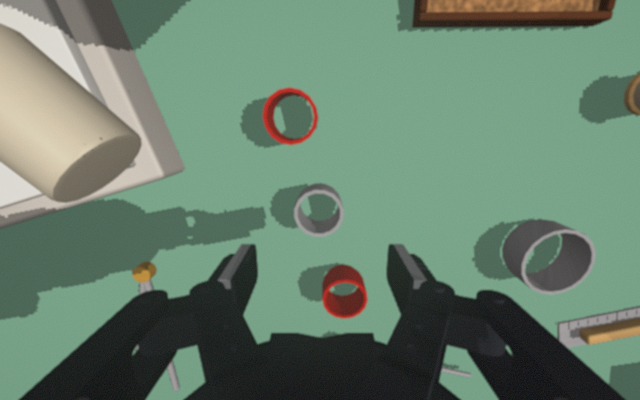

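```bash
python3 -m inch '[{"gripper":70,"translation":[-3,1.5,25],"twist":[0,0,0]},{"gripper":70,"translation":[-3,1.5,50],"twist":[0,0,0]},{"gripper":70,"translation":[-3,1.5,78],"twist":[0,0,0]},{"gripper":70,"translation":[-3,1.5,97],"twist":[0,0,0]},{"gripper":70,"translation":[-3,1.5,106],"twist":[0,0,0]}]'; python3 -m inch '[{"gripper":55,"translation":[0,0,0],"twist":[0,0,0]},{"gripper":45,"translation":[0,0,0],"twist":[0,0,0]},{"gripper":30,"translation":[0,0,0],"twist":[0,0,0]},{"gripper":30,"translation":[0,0,0],"twist":[0,0,0]},{"gripper":30,"translation":[0,0,0],"twist":[0,0,0]}]' 40;  python3 rel.py 567 -415 70 78
```

```text
time: 8.15
position: [0.5657, -0.4123, 0.0029]
orientation: [[0.206, 0.978, -0.003], [0.978, -0.206, 0.002], [0.002, -0.004, -1.0]]
wrist_force: [0.2, -0.3, -0.9]
opening: 0.0699
time: 8.57
position: [0.5679, -0.4152, 0.0074]
orientation: [[0.207, 0.978, 0.002], [0.978, -0.207, -0.001], [-0.001, 0.002, -1.0]]
wrist_force: [-0.6, 2.2, 8.4]
opening: 0.0412
t 8.57 p [ 567.9 -415.2    7.4] yaw 78.0 open 41.2 F [-0.6  2.2  8.4] j [-36.  43.  13.  60.   0. -24.]
shift [  0.   -0.8 -62.6] twist z 0.0
```

```bash
python3 -m inch '[{"gripper":30,"translation":[0,0,-5],"twist":[0,0,0]},{"gripper":30,"translation":[0,0,-20],"twist":[0,0,0]},{"gripper":30,"translation":[0,0,-45],"twist":[0,0,0]},{"gripper":30,"translation":[0,0,-70],"twist":[0,0,0]},{"gripper":30,"translation":[0,0,-75],"twist":[0,0,0]}]' 40;python3 -m inch '[{"gripper":30,"translation":[0,0,0],"twist":[0,0,0]},{"gripper":30,"translation":[15,-8,0],"twist":[0,0,0]},{"gripper":30,"translation":[40,-20,0],"twist":[0,0,0]},{"gripper":30,"translation":[70,-35,0],"twist":[0,0,0]},{"gripper":30,"translation":[100,-49,0],"twist":[0,0,0]}]';python3 snap.py wrist pics/w8.png;  python3 rel.py 405 226 80 78
```

```text
time: 8.98
position: [0.5686, -0.4161, 0.086]
orientation: [[0.208, 0.978, 0.005], [0.978, -0.208, -0.003], [-0.002, 0.005, -1.0]]
wrist_force: [1.0, -0.9, 0.5]
opening: 0.041
time: 9.4
position: [0.5386, -0.3057, 0.0794]
orientation: [[0.208, 0.978, -0.001], [0.978, -0.208, 0.001], [0.0, -0.002, -1.0]]
wrist_force: [-0.1, 0.8, -0.5]
opening: 0.0407
t 9.45 p [ 537.1 -300.    79.2] yaw 78.1 open 41.2 F [6.9 2.2 0. ] j [-29.  30.   1.  62.   0. -17.]
shift [ 487.6 -237.5    1.7] twist z 0.1
```

View pics/w8.png

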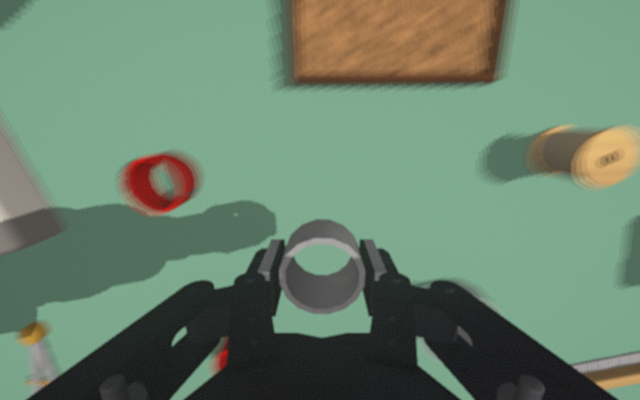

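```bash
python3 -m inch '[{"gripper":30,"translation":[32,-16,0],"twist":[0,0,0]},{"gripper":30,"translation":[65,-32,0],"twist":[0,0,0]},{"gripper":30,"translation":[98,-48,0],"twist":[0,0,0]},{"gripper":30,"translation":[131,-64,0],"twist":[0,0,0]},{"gripper":30,"translation":[164,-80,0],"twist":[0,0,0]}]';python3 -m inch '[{"gripper":30,"translation":[32,-16,0],"twist":[0,0,0]},{"gripper":30,"translation":[65,-32,0],"twist":[0,0,0]},{"gripper":30,"translation":[98,-48,0],"twist":[0,0,0]},{"gripper":30,"translation":[131,-64,0],"twist":[0,0,0]},{"gripper":30,"translation":[164,-80,0],"twist":[0,0,0]}]';python3 rel.py 405 226 80 78
```

```text
time: 9.87
position: [0.4943, -0.1283, 0.0799]
orientation: [[0.208, 0.978, -0.001], [0.978, -0.208, 0.0], [0.0, -0.001, -1.0]]
wrist_force: [-0.1, 0.2, 0.1]
opening: 0.0414
time: 10.28
position: [0.4502, 0.0486, 0.0802]
orientation: [[0.208, 0.978, -0.001], [0.978, -0.208, -0.0], [-0.0, -0.001, -1.0]]
wrist_force: [0.5, 0.1, -0.4]
opening: 0.0413
t 10.28 p [450.2  48.6  80.2] yaw 78.0 open 41.3 F [ 0.5  0.1 -0.4] j [  6.  12. -25.  53.   0.  18.]
shift [164.2 -81.1   0.2] twist z 0.0
```

```bash
python3 -m inch '[{"gripper":30,"translation":[32,-16,0],"twist":[0,0,0]},{"gripper":30,"translation":[65,-32,0],"twist":[0,0,0]},{"gripper":30,"translation":[98,-48,0],"twist":[0,0,0]},{"gripper":30,"translation":[125,-62,0],"twist":[0,0,0]},{"gripper":30,"translation":[145,-72,0],"twist":[0,0,0]}]';python3 -m inch '[{"gripper":30,"translation":[13,-6,0],"twist":[0,0,0]},{"gripper":30,"translation":[19,-9,0],"twist":[0,0,0]},{"gripper":30,"translation":[19,-9,8],"twist":[0,0,0]},{"gripper":30,"translation":[19,-9,15],"twist":[0,0,0]},{"gripper":30,"translation":[19,-9,15],"twist":[0,0,0]}]';python3 rel.py 405 226 80 78;python3 snap.py wrist pics/w8b.png;python3 snap.py wrist pics/w9.png;python3 rel.py 405 226 80 78
```

```text
time: 10.7
position: [0.4097, 0.206, 0.0801]
orientation: [[0.206, 0.979, -0.001], [0.979, -0.206, -0.0], [-0.0, -0.001, -1.0]]
wrist_force: [0.7, -0.0, -0.4]
opening: 0.0414
time: 11.12
position: [0.4055, 0.223, 0.0639]
orientation: [[0.208, 0.978, -0.002], [0.978, -0.208, -0.001], [-0.002, -0.002, -1.0]]
wrist_force: [0.3, -0.6, -0.7]
opening: 0.0407
t 11.12 p [405.5 223.   63.9] yaw 78.0 open 40.7 F [ 0.3 -0.6 -0.7] j [ 29.  14. -25.  51.  -0.  41.]
shift [  2.8  -1.1 -16.1] twist z -0.0
t 11.22 p [406.1 223.3  65.2] yaw 77.9 open 41.0 F [ 0.8 -1.1 -0.7] j [ 29.  14. -25.  51.  -0.  41.]
shift [  2.4  -1.7 -14.8] twist z -0.1
```

View pics/w9.png

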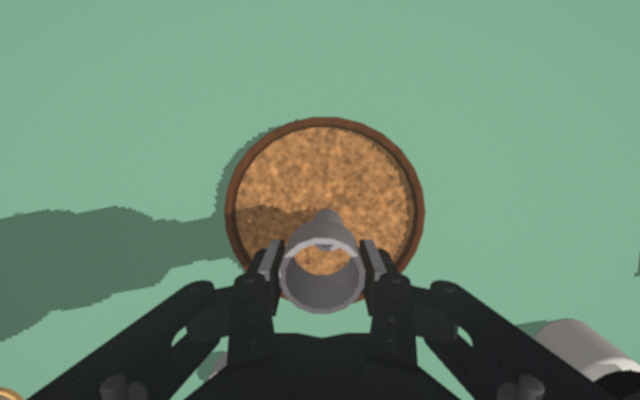

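Run:
```python
from h import *
cm=camera_model('wrist'); im=cv2.imread('pics/w9.png')
p=np.array([.406,.2235])
for o,q,c in((outline(('c',.022),.008,.040),(.405,.226,0),(255,0,0)),(outline(('c',.042),.061,.093),(*p,0),(0,255,0)),(outline(('c',.148),0,.016),(.4045,.2262,0),(0,255,255)),(outline(('c',.042),.093,.0931),(*p,0),(0,0,255))):
    cv2.polylines(im,[hullof(cm,o,q).astype(np.int32)],True,c)
cv2.imwrite('pics/w9o.png',cv2.resize(im[100:330,200:460],None,fx=3,fy=2.6))
```

```text
(no output)
```

View pics/w9o.png

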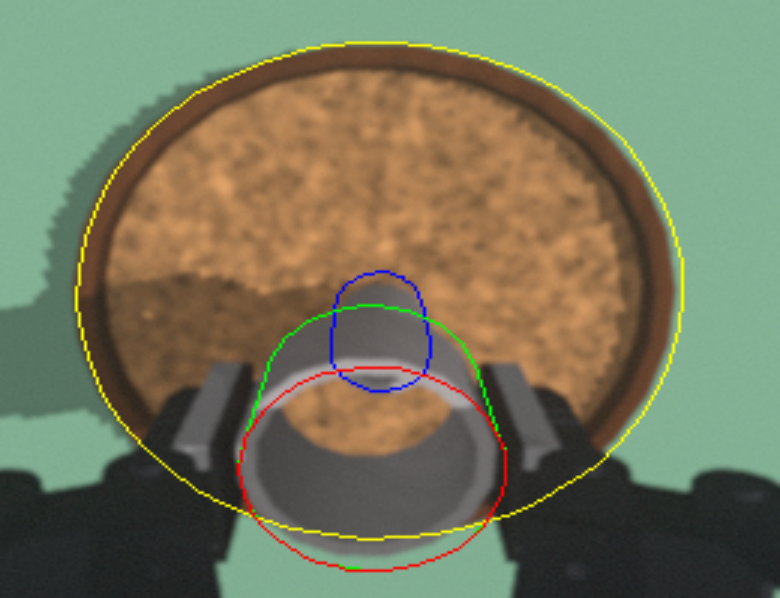

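```bash
python3 -m inch '[{"gripper":30,"translation":[2.5,-0.5,5],"twist":[0,0,0]},{"gripper":30,"translation":[2.5,-0.5,15],"twist":[0,0,0]},{"gripper":30,"translation":[2.5,-0.5,25],"twist":[0,0,0]},{"gripper":30,"translation":[2.5,-0.5,35],"twist":[0,0,0]},{"gripper":30,"translation":[2.5,-0.5,41],"twist":[0,0,0]}]';python3 -m inch '[{"gripper":30,"translation":[0,0,2],"twist":[0,0,0]},{"gripper":30,"translation":[0,0,4],"twist":[0,0,0]},{"gripper":30,"translation":[0,0,6],"twist":[0,0,0]},{"gripper":30,"translation":[0,0,7],"twist":[0,0,0]},{"gripper":30,"translation":[0,0,8],"twist":[0,0,0]}]';python3 rel.py 405 226 12 78;python3 snap.py wrist pics/w10.png
```

```text
time: 11.63
position: [0.4062, 0.2266, 0.0238]
orientation: [[0.208, 0.978, -0.0], [0.978, -0.208, -0.0], [-0.0, -0.0, -1.0]]
wrist_force: [-0.4, -0.4, -1.9]
opening: 0.041
time: 12.05
position: [0.4065, 0.2271, 0.017]
orientation: [[0.208, 0.978, 0.0], [0.978, -0.208, 0.0], [0.0, 0.0, -1.0]]
wrist_force: [0.6, -0.4, -0.6]
opening: 0.0416
t 12.05 p [406.5 227.1  17. ] yaw 78.0 open 41.6 F [ 0.6 -0.4 -0.6] j [ 29.  17. -29.  44.   0.  41.]
shift [-1.4 -1.3  5. ] twist z 0.0
```

View pics/w10.png

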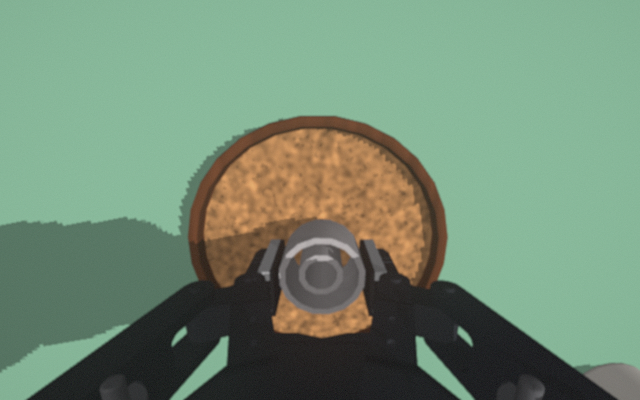

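```bash
python3 -m inch '[{"gripper":30,"translation":[-0.5,0,0.5],"twist":[0,0,0]},{"gripper":30,"translation":[-1,0,1],"twist":[0,0,0]},{"gripper":30,"translation":[-1,0,1.5],"twist":[0,0,0]},{"gripper":30,"translation":[-1,0,2],"twist":[0,0,0]},{"gripper":30,"translation":[-1,0,2.5],"twist":[0,0,0]}]'
```

```text
time: 12.52
position: [0.4063, 0.226, 0.0151]
orientation: [[0.208, 0.978, 0.001], [0.978, -0.208, 0.0], [0.0, 0.001, -1.0]]
wrist_force: [-9.9, -6.9, 33.5]
opening: 0.0412
```

Contact (33 N). Ease back 1.5 mm, release and rise.

```bash
python3 -m inch '[{"gripper":30,"translation":[0,0,-0.7],"twist":[0,0,0]},{"gripper":30,"translation":[0,0,-1.4],"twist":[0,0,0]},{"gripper":45,"translation":[0,0,-1.4],"twist":[0,0,0]},{"gripper":55,"translation":[0,0,-1.4],"twist":[0,0,0]},{"gripper":62,"translation":[0,0,-1.4],"twist":[0,0,0]}]';python3 -m inch '[{"gripper":62,"translation":[0,0,-10],"twist":[0,0,0]},{"gripper":62,"translation":[0,0,-30],"twist":[0,0,0]},{"gripper":80,"translation":[0,0,-60],"twist":[0,0,0]},{"gripper":85,"translation":[0,0,-85],"twist":[0,0,0]},{"gripper":85,"translation":[0,0,-95],"twist":[0,0,0]}]';python3 snap.py wrist pics/w11a.png;python3 snap.py wrist pics/w11.png; python3 rel.py 656 -216.5 110 78
```

```text
time: 12.93
position: [0.4061, 0.226, 0.0156]
orientation: [[0.208, 0.978, -0.0], [0.978, -0.208, -0.0], [-0.0, -0.0, -1.0]]
wrist_force: [-0.2, -0.7, 0.4]
opening: 0.0618
time: 13.35
position: [0.4072, 0.2266, 0.1138]
orientation: [[0.208, 0.978, 0.003], [0.978, -0.208, 0.002], [0.002, 0.003, -1.0]]
wrist_force: [0.4, 0.5, 0.4]
opening: 0.0851
t 13.45 p [407.3 226.6 112.5] yaw 78.0 open 85.2 F [-1.3  0.4 -1.2] j [ 29.  11. -21.  58.   0.  41.]
shift [-381.9  335.3    2.5] twist z 0.0
```

View pics/w11.png

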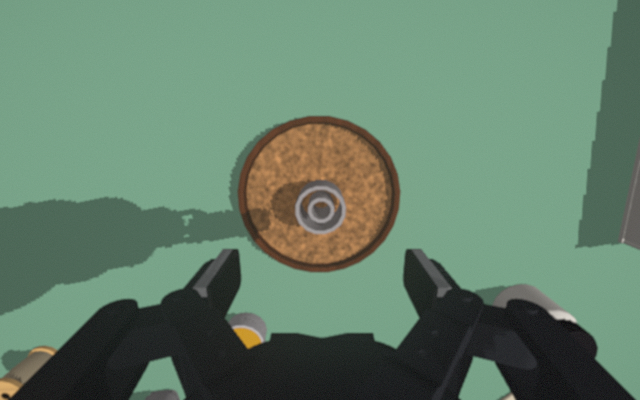

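```bash
python3 -m inch '[{"gripper":85,"translation":[-15,13,0],"twist":[0,0,0]},{"gripper":85,"translation":[-40,35,0],"twist":[0,0,0]},{"gripper":85,"translation":[-66,58,0],"twist":[0,0,0]},{"gripper":85,"translation":[-92,81,0],"twist":[0,0,0]},{"gripper":85,"translation":[-118,104,0],"twist":[0,0,0]}]'; python3 -m inch '[{"gripper":85,"translation":[-26,23,0],"twist":[0,0,0]},{"gripper":85,"translation":[-53,46,0],"twist":[0,0,0]},{"gripper":85,"translation":[-80,70,0],"twist":[0,0,0]},{"gripper":85,"translation":[-106,93,0],"twist":[0,0,0]},{"gripper":85,"translation":[-132,116,0],"twist":[0,0,0]}]';  python3 -m inch '[{"gripper":85,"translation":[-26,23,0],"twist":[0,0,0]},{"gripper":85,"translation":[-53,46,0],"twist":[0,0,0]},{"gripper":85,"translation":[-80,70,0],"twist":[0,0,0]},{"gripper":85,"translation":[-106,93,0],"twist":[0,0,0]},{"gripper":85,"translation":[-122,108,0],"twist":[0,0,0]}]';  python3 -m inch '[{"gripper":85,"translation":[-8,7,0],"twist":[0,0,0]},{"gripper":85,"translation":[-10,8,0],"twist":[0,0,0]},{"gripper":85,"translation":[-10,8,0],"twist":[0,0,0]},{"gripper":85,"translation":[-10,8,0],"twist":[0,0,0]},{"gripper":85,"translation":[-10,8,0],"twist":[0,0,0]}]'; python3 rel.py 656 -216.5 110 78;python3 wfit.py rl 656 -216.5 0 pics/w12.png;  python3 rel.py 656 -216.5 4 78
```

```text
time: 13.87
position: [0.4834, 0.0874, 0.1096]
orientation: [[0.207, 0.978, -0.001], [0.978, -0.207, -0.0], [-0.0, -0.001, -1.0]]
wrist_force: [0.2, 0.7, -0.2]
opening: 0.0851
time: 14.28
position: [0.5695, -0.066, 0.1094]
orientation: [[0.208, 0.978, -0.001], [0.978, -0.208, 0.0], [-0.0, -0.001, -1.0]]
wrist_force: [0.1, 0.5, 0.4]
opening: 0.0853
time: 14.7
position: [0.6501, -0.2089, 0.1088]
orientation: [[0.209, 0.978, -0.001], [0.978, -0.209, 0.0], [-0.0, -0.001, -1.0]]
wrist_force: [1.0, 0.6, 0.3]
opening: 0.0849
time: 15.12
position: [0.6552, -0.2164, 0.1106]
orientation: [[0.207, 0.978, -0.0], [0.978, -0.207, 0.0], [0.0, -0.0, -1.0]]
wrist_force: [-0.4, 0.1, -0.3]
opening: 0.0847
t 15.12 p [ 655.2 -216.4  110.6] yaw 78.1 open 84.7 F [-0.4  0.1 -0.3] j [-18.  38.  19.  71.   0.  -6.]
shift [0.  0.9 0.6] twist z 0.1
expect hull bbox (284, 168, 78, 80)
blob [ 282  169   78   80 2573]
fit [ 656.2 -218.7] rms px [1.26]
t 15.22 p [ 655.3 -216.5  110.9] yaw 78.1 open 85.0 F [ 0.8  0.4 -0.1] j [-18.  38.  19.  71.   0.  -6.]
shift [1.000e-01 7.000e-01 1.069e+02] twist z 0.1
```

View pics/w12.png

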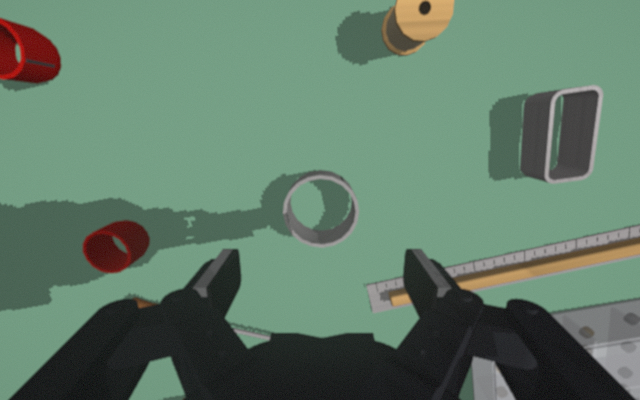

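```bash
python3 -m inch '[{"gripper":85,"translation":[-1.3,1,25],"twist":[0,0,0]},{"gripper":85,"translation":[-1.3,1,50],"twist":[0,0,0]},{"gripper":85,"translation":[-1.3,1,75],"twist":[0,0,0]},{"gripper":85,"translation":[-1.3,1,90],"twist":[0,0,0]},{"gripper":85,"translation":[-1.3,1,100],"twist":[0,0,0]}]'; python3 -m inch '[{"gripper":85,"translation":[0,0,5],"twist":[0,0,0]},{"gripper":85,"translation":[0,0,10],"twist":[0,0,0]},{"gripper":75,"translation":[0,0,10],"twist":[0,0,0]},{"gripper":66,"translation":[0,0,10],"twist":[0,0,0]},{"gripper":55,"translation":[0,0,10],"twist":[0,0,0]}]' 40; python3 -m inch '[{"gripper":50,"translation":[0,0,0],"twist":[0,0,0]},{"gripper":50,"translation":[0,0,0],"twist":[0,0,0]},{"gripper":50,"translation":[0,0,-5],"twist":[0,0,0]},{"gripper":50,"translation":[0,0,-15],"twist":[0,0,0]},{"gripper":50,"translation":[0,0,-25],"twist":[0,0,0]}]';  python3 snap.py wrist pics/w13.png; python3 rel.py 405 226 80 78
```

```text
time: 15.63
position: [0.6552, -0.218, 0.0089]
orientation: [[0.207, 0.978, -0.002], [0.978, -0.207, 0.001], [0.0, -0.002, -1.0]]
wrist_force: [-0.5, -0.0, -0.2]
opening: 0.0855
time: 16.05
position: [0.6569, -0.219, 0.0022]
orientation: [[0.207, 0.978, 0.002], [0.978, -0.207, -0.0], [-0.0, 0.002, -1.0]]
wrist_force: [-0.3, 1.4, 1.2]
opening: 0.0637
time: 16.47
position: [0.6562, -0.2189, 0.0267]
orientation: [[0.208, 0.978, -0.0], [0.978, -0.208, -0.0], [-0.0, -0.0, -1.0]]
wrist_force: [-0.1, 0.7, -1.6]
opening: 0.0636
t 16.52 p [ 657.4 -219.3   29.3] yaw 78.0 open 63.5 F [0.9 0.3 0.8] j [-18.  40.  12.  61.  -0.  -6.]
shift [ 383.2 -339.2  -51.9] twist z 0.0
```

View pics/w13.png

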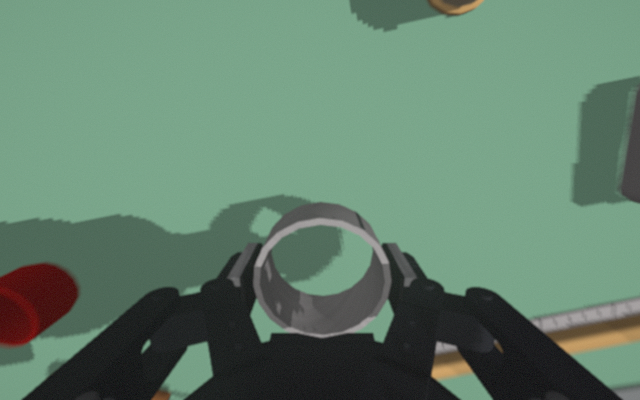

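```bash
python3 -m inch '[{"gripper":50,"translation":[0,0,-15],"twist":[0,0,0]},{"gripper":50,"translation":[10,-9,-35],"twist":[0,0,0]},{"gripper":50,"translation":[30,-27,-52],"twist":[0,0,0]},{"gripper":50,"translation":[54,-48,-54],"twist":[0,0,0]},{"gripper":50,"translation":[78,-69,-54],"twist":[0,0,0]}]'; python3 -m inch '[{"gripper":50,"translation":[24,-21,0],"twist":[0,0,0]},{"gripper":50,"translation":[49,-43,0],"twist":[0,0,0]},{"gripper":50,"translation":[74,-65,0],"twist":[0,0,0]},{"gripper":50,"translation":[99,-87,0],"twist":[0,0,0]},{"gripper":50,"translation":[124,-110,0],"twist":[0,0,0]}]'; python3 -m inch '[{"gripper":50,"translation":[24,-21,0],"twist":[0,0,0]},{"gripper":50,"translation":[49,-43,0],"twist":[0,0,0]},{"gripper":50,"translation":[74,-65,0],"twist":[0,0,0]},{"gripper":50,"translation":[99,-87,0],"twist":[0,0,0]},{"gripper":50,"translation":[124,-110,0],"twist":[0,0,0]}]'; python3 -m inch '[{"gripper":50,"translation":[22,-19,0],"twist":[0,0,0]},{"gripper":50,"translation":[38,-34,0],"twist":[0,0,0]},{"gripper":50,"translation":[49,-43,0],"twist":[0,0,0]},{"gripper":50,"translation":[55,-48,0],"twist":[0,0,0]},{"gripper":50,"translation":[57,-50,0],"twist":[0,0,0]}]'; python3 snap.py wrist pics/w14a.png; python3 snap.py wrist pics/w14.png; python3 rel.py 405 226 62 78
```

```text
time: 16.93
position: [0.6055, -0.1279, 0.0818]
orientation: [[0.208, 0.978, 0.003], [0.978, -0.208, -0.001], [0.0, 0.004, -1.0]]
wrist_force: [0.4, 0.8, -2.0]
opening: 0.0638
time: 17.35
position: [0.5226, 0.017, 0.0806]
orientation: [[0.208, 0.978, 0.002], [0.978, -0.208, 0.0], [0.0, 0.001, -1.0]]
wrist_force: [1.2, 0.9, -1.6]
opening: 0.0636
time: 17.77
position: [0.4408, 0.1613, 0.0806]
orientation: [[0.208, 0.978, 0.002], [0.978, -0.208, 0.001], [0.001, 0.001, -1.0]]
wrist_force: [0.2, 0.3, -1.1]
opening: 0.063
time: 18.18
position: [0.404, 0.2271, 0.0803]
orientation: [[0.206, 0.978, 0.001], [0.978, -0.206, 0.001], [0.001, 0.001, -1.0]]
wrist_force: [0.3, -0.6, -1.6]
opening: 0.0637
t 18.28 p [404.4 226.1  80. ] yaw 78.0 open 63.7 F [ 1.2  0.2 -1. ] j [ 29.  13. -24.  53.  -0.  41.]
shift [ 0.   0.6 18. ] twist z 0.0
```

View pics/w14.png

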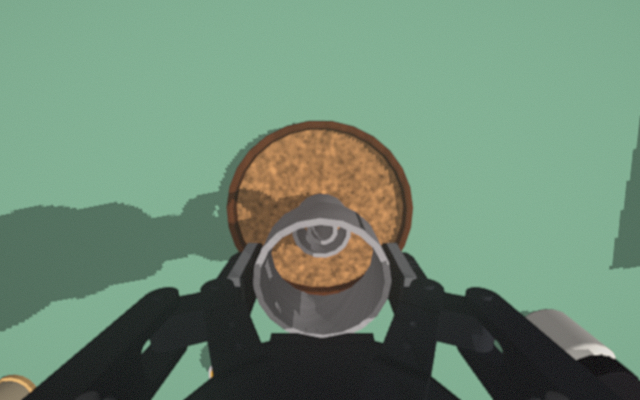

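```bash
python3 -m inch '[{"gripper":50,"translation":[0,1.5,8],"twist":[0,0,0]},{"gripper":50,"translation":[0,1.5,20],"twist":[0,0,0]},{"gripper":50,"translation":[0,1.5,32],"twist":[0,0,0]},{"gripper":50,"translation":[0,1.5,40],"twist":[0,0,0]},{"gripper":50,"translation":[0,1.5,42],"twist":[0,0,0]}]';  python3 snap.py wrist pics/w15a.png;python3 snap.py wrist pics/w15.png; python3 rel.py 406 226 10 78
```

```text
time: 18.7
position: [0.4051, 0.2247, 0.0361]
orientation: [[0.209, 0.978, -0.002], [0.978, -0.209, -0.001], [-0.002, -0.002, -1.0]]
wrist_force: [0.0, 0.1, -2.7]
opening: 0.0637
t 18.8 p [405.5 225.2  37.3] yaw 78.0 open 63.6 F [-0.8  0.3 -1.6] j [ 29.  16. -27.  47.  -0.  41.]
shift [ 0.9  0.3 27.3] twist z -0.0
```

View pics/w15.png

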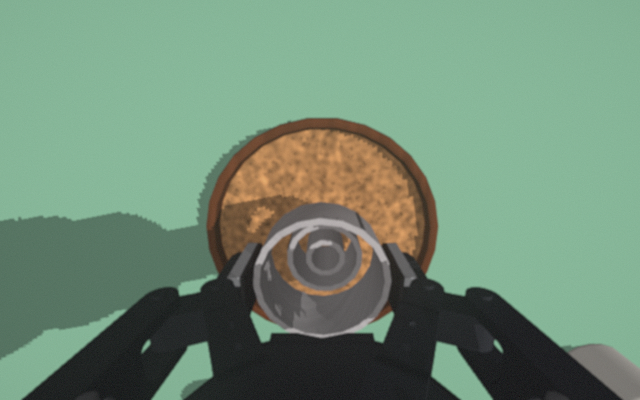

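```bash
python3 -m inch '[{"gripper":50,"translation":[1,0.5,6],"twist":[0,0,0]},{"gripper":50,"translation":[1,0.5,12],"twist":[0,0,0]},{"gripper":50,"translation":[1,0.5,18],"twist":[0,0,0]},{"gripper":50,"translation":[1,0.5,22],"twist":[0,0,0]},{"gripper":50,"translation":[1,0.5,24],"twist":[0,0,0]}]'; python3 -m inch '[{"gripper":50,"translation":[0,0,0.8],"twist":[0,0,0]},{"gripper":50,"translation":[0,0,1.6],"twist":[0,0,0]},{"gripper":50,"translation":[0,0,2.4],"twist":[0,0,0]},{"gripper":50,"translation":[0,0,3],"twist":[0,0,0]},{"gripper":50,"translation":[0,0,3],"twist":[0,0,0]}]';  python3 snap.py wrist pics/w16.png
```

```text
time: 19.22
position: [0.4059, 0.2265, 0.013]
orientation: [[0.207, 0.978, -0.001], [0.978, -0.207, -0.0], [-0.001, -0.001, -1.0]]
wrist_force: [-0.2, 0.2, -2.4]
opening: 0.0636
time: 19.63
position: [0.4063, 0.2267, 0.0107]
orientation: [[0.208, 0.978, 0.0], [0.978, -0.208, 0.0], [0.0, 0.0, -1.0]]
wrist_force: [-0.1, 0.2, -1.4]
opening: 0.0637
```

View pics/w16.png

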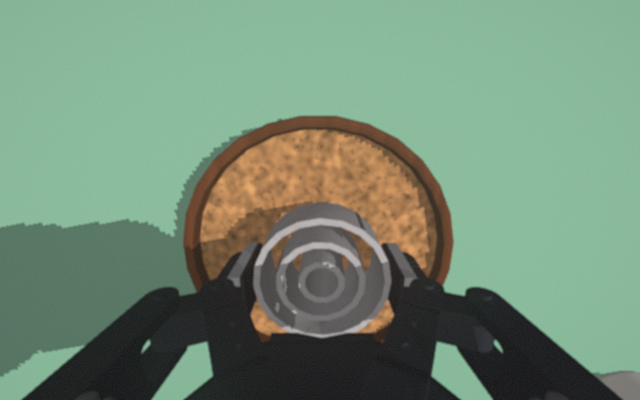

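Not yet in contact; lower by small steps.

```bash
python3 -m inch '[{"gripper":50,"translation":[0,0,0.4],"twist":[0,0,0]},{"gripper":50,"translation":[0,0,0.8],"twist":[0,0,0]},{"gripper":50,"translation":[0,0,1.2],"twist":[0,0,0]},{"gripper":50,"translation":[0,0,1.6],"twist":[0,0,0]},{"gripper":50,"translation":[0,0,2],"twist":[0,0,0]}]'
```

```text
time: 20.1
position: [0.4065, 0.2268, 0.0099]
orientation: [[0.208, 0.978, 0.001], [0.978, -0.208, 0.0], [0.001, 0.001, -1.0]]
wrist_force: [-11.4, -6.6, 39.3]
opening: 0.0637
```

```bash
python3 -m inch '[{"gripper":50,"translation":[0,0,-0.7],"twist":[0,0,0]},{"gripper":50,"translation":[0,0,-1.3],"twist":[0,0,0]},{"gripper":67,"translation":[0,0,-1.3],"twist":[0,0,0]},{"gripper":75,"translation":[0,0,-1.3],"twist":[0,0,0]},{"gripper":83,"translation":[0,0,-1.3],"twist":[0,0,0]}]';python3 -m inch '[{"gripper":83,"translation":[0,0,-10],"twist":[0,0,0]},{"gripper":83,"translation":[0,0,-30],"twist":[0,0,0]},{"gripper":80,"translation":[0,0,-60],"twist":[0,0,0]},{"gripper":70,"translation":[0,0,-88],"twist":[0,0,0]},{"gripper":70,"translation":[0,0,-100],"twist":[0,0,0]}]';python3 snap.py wrist pics/w17a.png;python3 snap.py wrist pics/w17.png; python3 rel.py 635.7 -12 110 86
```

```text
time: 20.52
position: [0.4063, 0.2267, 0.01]
orientation: [[0.208, 0.978, 0.0], [0.978, -0.208, 0.0], [0.0, 0.0, -1.0]]
wrist_force: [0.4, 0.7, 0.6]
opening: 0.0826
time: 20.93
position: [0.4074, 0.2273, 0.1132]
orientation: [[0.208, 0.978, 0.003], [0.978, -0.208, 0.002], [0.002, 0.003, -1.0]]
wrist_force: [1.1, -0.4, 0.7]
opening: 0.0702
t 21.03 p [407.6 227.4 112.1] yaw 78.0 open 69.8 F [ 1.2 -0.2 -0.3] j [ 29.  11. -21.  58.  -0.  41.]
shift [-186.9  272.8    2.4] twist z -8.0
```

View pics/w17.png

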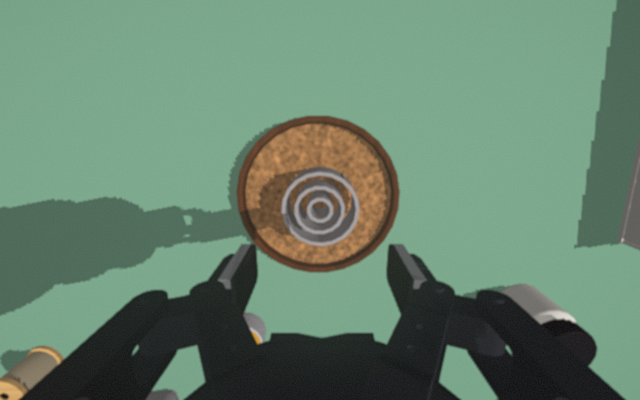

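```bash
python3 -m inch '[{"gripper":70,"translation":[-12,18,0],"twist":[0,0,-1]},{"gripper":70,"translation":[-32,46,0],"twist":[0,0,-3]},{"gripper":70,"translation":[-53,77,0],"twist":[0,0,-5]},{"gripper":70,"translation":[-74,108,0],"twist":[0,0,-7]},{"gripper":70,"translation":[-95,139,0],"twist":[0,0,-8]}]';python3 rel.py 635.7 -12 110 86
```

```text
time: 21.45
position: [0.523, 0.1034, 0.1089]
orientation: [[0.067, 0.998, -0.001], [0.998, -0.067, -0.0], [-0.0, -0.001, -1.0]]
wrist_force: [0.2, 0.9, 0.1]
opening: 0.0703
t 21.45 p [523.  103.4 108.9] yaw 86.2 open 70.3 F [0.2 0.9 0.1] j [ 11.  19. -11.  60.   0.  15.]
shift [-107.6  120.1   -1.2] twist z 0.2
```

```bash
python3 -m inch '[{"gripper":70,"translation":[-25,28,0],"twist":[0,0,0]},{"gripper":70,"translation":[-50,56,0],"twist":[0,0,0]},{"gripper":70,"translation":[-75,84,0],"twist":[0,0,0]},{"gripper":70,"translation":[-95,106,0],"twist":[0,0,0]},{"gripper":70,"translation":[-107,118,0],"twist":[0,0,0]}]';python3 -m inch '[{"gripper":70,"translation":[0,0,0],"twist":[0,0,0]},{"gripper":70,"translation":[0,0,0],"twist":[0,0,0]},{"gripper":70,"translation":[0,0,0],"twist":[0,0,0]},{"gripper":70,"translation":[0,0,0],"twist":[0,0,0]},{"gripper":70,"translation":[0,0,0],"twist":[0,0,0]}]'; python3 rel.py 635.7 -12 110 86;python3 wfit.py qs 635.7 -12 -4 pics/w18.png;  python3 rel.py 635.7 -12 4 86
```

```text
time: 21.87
position: [0.6342, -0.0127, 0.1082]
orientation: [[0.071, 0.997, -0.001], [0.997, -0.071, -0.0], [-0.0, -0.001, -1.0]]
wrist_force: [0.5, -0.2, -0.0]
opening: 0.0702
time: 22.28
position: [0.6323, -0.0092, 0.11]
orientation: [[0.068, 0.998, -0.0], [0.998, -0.068, 0.0], [0.0, -0.0, -1.0]]
wrist_force: [0.4, -0.3, 0.0]
opening: 0.0704
t 22.28 p [632.3  -9.2 110. ] yaw 86.1 open 70.4 F [ 0.4 -0.3  0. ] j [-1. 30.  7. 66.  0.  3.]
shift [-2.5  3.6 -0. ] twist z 0.1
expect hull bbox (296, 167, 48, 88)
blob [ 292  167   50   89 2290]
fit [635.6 -14.7  -3.6] rms px [0.66]
t 22.38 p [632.6  -9.4 110.2] yaw 86.1 open 70.2 F [-0.6  0.2  0.3] j [-1. 30.  7. 66. -0.  3.]
shift [ -2.4   3.3 106.2] twist z 0.1
```

View pics/w18.png

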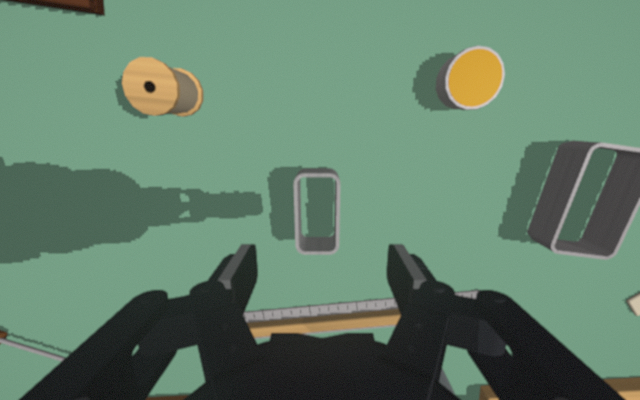

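```bash
python3 -m inch '[{"gripper":70,"translation":[-4.2,3.5,25],"twist":[0,0,0]},{"gripper":70,"translation":[-4.2,3.5,50],"twist":[0,0,0]},{"gripper":70,"translation":[-4.2,3.5,78],"twist":[0,0,0]},{"gripper":70,"translation":[-4.2,3.5,97],"twist":[0,0,0]},{"gripper":70,"translation":[-4.2,3.5,106],"twist":[0,0,0]}]'; python3 -m inch '[{"gripper":55,"translation":[0,0,0],"twist":[0,0,0]},{"gripper":45,"translation":[0,0,0],"twist":[0,0,0]},{"gripper":25,"translation":[0,0,0],"twist":[0,0,0]},{"gripper":25,"translation":[0,0,0],"twist":[0,0,0]},{"gripper":25,"translation":[0,0,0],"twist":[0,0,0]}]' 50; python3 -m inch '[{"gripper":25,"translation":[0,0,0],"twist":[0,0,0]},{"gripper":25,"translation":[0,0,-4],"twist":[0,0,0]},{"gripper":25,"translation":[0,0,-16],"twist":[0,0,0]},{"gripper":25,"translation":[0,0,-35],"twist":[0,0,0]},{"gripper":25,"translation":[0,0,-55],"twist":[0,0,0]}]'; python3 snap.py wrist pics/w19.png;   python3 rel.py 374.5 -223 80 78.1
```

```text
time: 22.8
position: [0.6343, -0.0141, 0.0014]
orientation: [[0.069, 0.998, -0.003], [0.998, -0.069, 0.0], [-0.0, -0.003, -1.0]]
wrist_force: [-1.3, 0.1, 0.2]
opening: 0.0699
time: 23.22
position: [0.6372, -0.0144, 0.0057]
orientation: [[0.069, 0.998, 0.003], [0.998, -0.069, -0.0], [0.0, 0.003, -1.0]]
wrist_force: [-0.8, -0.5, 7.7]
opening: 0.0371
time: 23.63
position: [0.6356, -0.0144, 0.0598]
orientation: [[0.069, 0.998, -0.001], [0.998, -0.069, 0.0], [-0.0, -0.001, -1.0]]
wrist_force: [-0.1, -0.0, -1.3]
opening: 0.0373
t 23.68 p [637.8 -14.5  64.4] yaw 86.0 open 37.2 F [ 3.2 -0.   3.1] j [-1. 32.  3. 60.  0.  3.]
shift [-226.2 -248.1  -16.8] twist z 7.9
```

View pics/w19.png

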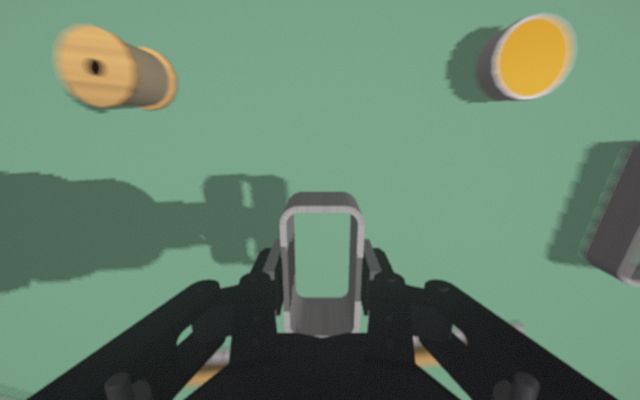

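```bash
python3 -m inch '[{"gripper":25,"translation":[0,0,-15],"twist":[0,0,0]},{"gripper":25,"translation":[-8,-9,-26],"twist":[0,0,1]},{"gripper":25,"translation":[-28,-31,-26],"twist":[0,0,3]},{"gripper":25,"translation":[-50,-55,-26],"twist":[0,0,5]},{"gripper":25,"translation":[-72,-79,-26],"twist":[0,0,8]}]';python3 rel.py 374.5 -223 85 78.1
```

```text
time: 24.1
position: [0.5515, -0.0812, 0.0856]
orientation: [[0.208, 0.978, 0.001], [0.978, -0.208, -0.0], [0.0, 0.001, -1.0]]
wrist_force: [-0.4, 0.0, -1.5]
opening: 0.0373
t 24.1 p [551.5 -81.2  85.6] yaw 78.0 open 37.3 F [-0.4  0.  -1.5] j [-8. 23. -9. 58. -0.  4.]
shift [-175.5 -143.6    0.4] twist z -0.1
```

```bash
python3 -m inch '[{"gripper":25,"translation":[-24,-20,0],"twist":[0,0,0]},{"gripper":25,"translation":[-50,-41,0],"twist":[0,0,0]},{"gripper":25,"translation":[-76,-62,0],"twist":[0,0,0]},{"gripper":25,"translation":[-102,-83,0],"twist":[0,0,0]},{"gripper":25,"translation":[-126,-103,0],"twist":[0,0,0]}]';python3 -m inch '[{"gripper":25,"translation":[-22,-18,0],"twist":[0,0,0]},{"gripper":25,"translation":[-38,-31,0],"twist":[0,0,0]},{"gripper":25,"translation":[-47,-38,0],"twist":[0,0,0]},{"gripper":25,"translation":[-49,-40,0],"twist":[0,0,0]},{"gripper":25,"translation":[-49,-40,0],"twist":[0,0,0]}]';python3 snap.py wrist pics/w20a.png;python3 snap.py wrist pics/w20.png; python3 rel.py 374.5 -223 85 78.1
cat > tray.py <<'E'
# overlay expected tray & held die
import sys
from h import *
cm=camera_model('wrist'); im=cv2.imread(sys.argv[1])
q=(float(sys.argv[3])/1000,float(sys.argv[4])/1000,np.radians(-11.9)); zb=float(sys.argv[5])/1000
for o,c in((outline(('r',.164,.144,.003),0,.016),(0,255,255)),(outline(('r',.152,.132,.002),.008,.0081),(255,255,0))):
    cv2.polylines(im,[hullof(cm,o,(.3745,-.223,np.radians(-11.9))).astype(np.int32)],True,c)
for L,W in((.072,.038),(.096,.060)):
    cv2.polylines(im,[hullof(cm,outline(('r',L,W,.005),zb+.032,zb+.0321),q).astype(np.int32)],True,(0,0,255))
cv2.imwrite(sys.argv[2],im)
E
python3 tray.py pics/w20.png pics/w20o.png 374.5 -223 81
```

```text
time: 24.52
position: [0.424, -0.1836, 0.0856]
orientation: [[0.207, 0.978, 0.001], [0.978, -0.207, -0.001], [-0.0, 0.001, -1.0]]
wrist_force: [0.6, -0.5, -2.6]
opening: 0.0371
time: 24.93
position: [0.3762, -0.2226, 0.0854]
orientation: [[0.209, 0.978, 0.001], [0.978, -0.209, -0.0], [-0.0, 0.001, -1.0]]
wrist_force: [0.7, -0.3, -1.1]
opening: 0.0369
t 25.03 p [ 376.8 -222.    85.2] yaw 78.0 open 37.5 F [ 0.5 -0.2 -1.1] j [-31.  10. -27.  53.   0. -19.]
shift [-1.4 -2.1  0.2] twist z -0.1
```

View pics/w20o.png

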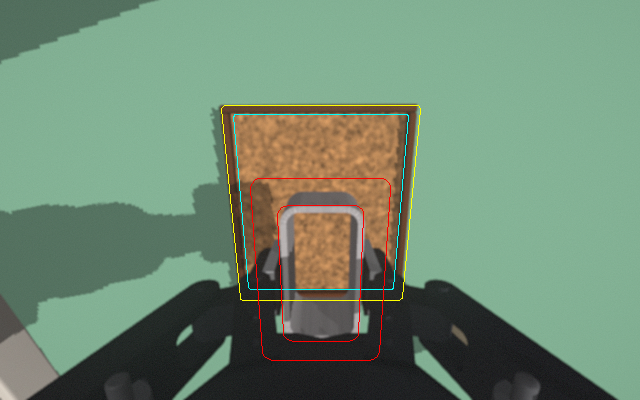

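```bash
python3 -m inch '[{"gripper":25,"translation":[-1,-1.5,10],"twist":[0,0,0]},{"gripper":25,"translation":[-1,-1.5,26],"twist":[0,0,0]},{"gripper":25,"translation":[-1,-1.5,42],"twist":[0,0,0]},{"gripper":25,"translation":[-1,-1.5,55],"twist":[0,0,0]},{"gripper":25,"translation":[-1,-1.5,62],"twist":[0,0,0]}]';python3 -m inch '[{"gripper":25,"translation":[0,0,2],"twist":[0,0,0]},{"gripper":25,"translation":[0,0,4],"twist":[0,0,0]},{"gripper":25,"translation":[0,0,6],"twist":[0,0,0]},{"gripper":25,"translation":[0,0,7],"twist":[0,0,0]},{"gripper":25,"translation":[0,0,7.5],"twist":[0,0,0]}]'; python3 snap.py wrist pics/w21.png; python3 rel.py 374.5 -223 85 78.1
```

```text
time: 25.45
position: [0.3746, -0.222, 0.0216]
orientation: [[0.206, 0.979, -0.001], [0.979, -0.206, 0.001], [0.001, -0.001, -1.0]]
wrist_force: [-0.1, -0.6, -1.3]
opening: 0.0371
time: 25.87
position: [0.3747, -0.2231, 0.0158]
orientation: [[0.208, 0.978, 0.001], [0.978, -0.208, -0.0], [-0.0, 0.001, -1.0]]
wrist_force: [0.2, -0.5, -1.5]
opening: 0.0373
t 25.92 p [ 374.6 -223.1   15.7] yaw 78.0 open 37.5 F [-0.3  0.6 -2.7] j [-31.  14. -33.  43.  -0. -19.]
shift [  0.1  -0.1 -69.3] twist z -0.1
```

View pics/w21.png

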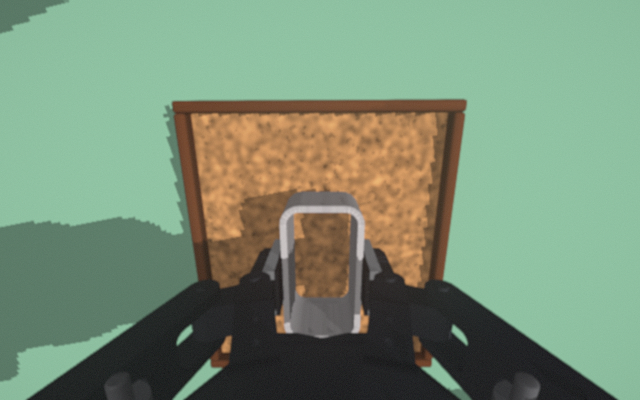

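```bash
python3 -m inch '[{"gripper":25,"translation":[0,0,0.4],"twist":[0,0,0]},{"gripper":25,"translation":[0,0,0.8],"twist":[0,0,0]},{"gripper":25,"translation":[0,0,1.2],"twist":[0,0,0]},{"gripper":25,"translation":[0,0,1.6],"twist":[0,0,0]},{"gripper":25,"translation":[0,0,2],"twist":[0,0,0]}]'
```

```text
time: 26.33
position: [0.3744, -0.2231, 0.0136]
orientation: [[0.208, 0.978, 0.0], [0.978, -0.208, -0.0], [-0.0, 0.0, -1.0]]
wrist_force: [-5.3, 2.9, 18.4]
opening: 0.037
```

```bash
python3 -m inch '[{"gripper":25,"translation":[0,0,0],"twist":[0,0,0]},{"gripper":25,"translation":[0,0,-0.5],"twist":[0,0,0]},{"gripper":42,"translation":[0,0,-0.5],"twist":[0,0,0]},{"gripper":50,"translation":[0,0,-0.5],"twist":[0,0,0]},{"gripper":60,"translation":[0,0,-0.5],"twist":[0,0,0]}]';python3 -m inch '[{"gripper":60,"translation":[0,0,-10],"twist":[0,0,0]},{"gripper":60,"translation":[0,0,-30],"twist":[0,0,0]},{"gripper":80,"translation":[0,0,-60],"twist":[0,0,0]},{"gripper":85,"translation":[0,0,-88],"twist":[0,0,0]},{"gripper":85,"translation":[0,0,-100],"twist":[0,0,0]}]';python3 snap.py wrist pics/w22a.png;python3 wfit.py qs 374.5 -223 -11.9 pics/w22.png 8; python3 rel.py 642.8 226.5 110 78.3
```

```text
time: 26.75
position: [0.3744, -0.223, 0.014]
orientation: [[0.208, 0.978, 0.0], [0.978, -0.208, -0.0], [-0.0, 0.0, -1.0]]
wrist_force: [0.9, -0.2, -0.8]
opening: 0.0593
time: 27.17
position: [0.3754, -0.2236, 0.1172]
orientation: [[0.208, 0.978, 0.003], [0.978, -0.208, -0.002], [-0.001, 0.003, -1.0]]
wrist_force: [0.5, -0.1, -0.1]
opening: 0.0845
expect hull bbox (299, 161, 49, 90)
blob [ 299  161   48   88 1779]
fit [ 373.5 -223.9  -12. ] rms px [1.32]
t 27.32 p [ 374.9 -223.3  114.6] yaw 78.0 open 85.4 F [ 0.1 -0.5 -0.2] j [-31.   8. -24.  57.  -0. -19.]
shift [495.6 168.7   4.6] twist z -0.3
```

View pics/w22.png

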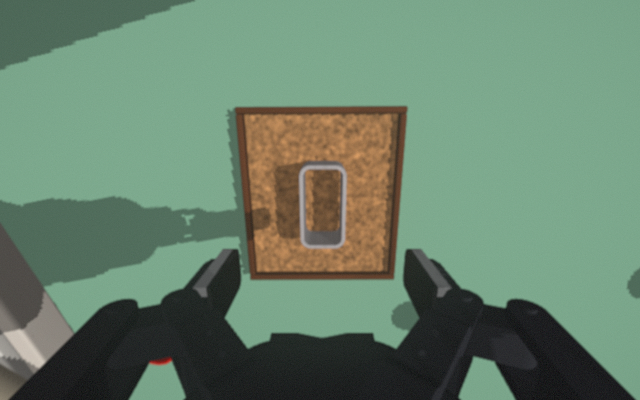

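```bash
python3 -m inch '[{"gripper":85,"translation":[15,5,0],"twist":[0,0,0]},{"gripper":85,"translation":[45,15,2],"twist":[0,0,0]},{"gripper":85,"translation":[80,27,3],"twist":[0,0,0]},{"gripper":85,"translation":[115,39,4],"twist":[0,0,0]},{"gripper":85,"translation":[150,51,4],"twist":[0,0,0]}]';python3 -m inch '[{"gripper":85,"translation":[35,12,0],"twist":[0,0,0]},{"gripper":85,"translation":[70,24,0],"twist":[0,0,0]},{"gripper":85,"translation":[105,36,0],"twist":[0,0,0]},{"gripper":85,"translation":[140,48,0],"twist":[0,0,0]},{"gripper":85,"translation":[175,60,0],"twist":[0,0,0]}]';python3 -m inch '[{"gripper":85,"translation":[35,12,0],"twist":[0,0,0]},{"gripper":85,"translation":[70,24,0],"twist":[0,0,0]},{"gripper":85,"translation":[105,36,0],"twist":[0,0,0]},{"gripper":85,"translation":[135,46,0],"twist":[0,0,0]},{"gripper":85,"translation":[155,53,0],"twist":[0,0,0]}]';python3 rel.py 642.8 226.5 110 78.3
```

```text
time: 27.73
position: [0.4551, -0.0852, 0.1086]
orientation: [[0.208, 0.978, -0.002], [0.978, -0.208, 0.0], [-0.0, -0.002, -1.0]]
wrist_force: [1.5, -0.9, -0.2]
opening: 0.0849
time: 28.15
position: [0.5503, 0.0737, 0.1085]
orientation: [[0.207, 0.978, -0.002], [0.978, -0.207, -0.0], [-0.001, -0.002, -1.0]]
wrist_force: [0.3, -0.9, 0.8]
opening: 0.085
time: 28.57
position: [0.6346, 0.2151, 0.1077]
orientation: [[0.206, 0.979, -0.002], [0.979, -0.206, -0.0], [-0.001, -0.002, -1.0]]
wrist_force: [-0.2, -0.4, -0.9]
opening: 0.085
t 28.57 p [634.6 215.1 107.7] yaw 78.1 open 85.0 F [-0.2 -0.4 -0.9] j [19. 35. 14. 69.  0. 31.]
shift [12.8  5.7 -2.3] twist z -0.2
```

```bash
python3 -m inch '[{"gripper":85,"translation":[8,3,0],"twist":[0,0,0]},{"gripper":85,"translation":[12,5,0],"twist":[0,0,0]},{"gripper":85,"translation":[12,5,0],"twist":[0,0,0]},{"gripper":85,"translation":[12,5,0],"twist":[0,0,0]},{"gripper":85,"translation":[12,5,0],"twist":[0,0,0]}]';python3 rel.py 642.8 226.5 110 78.3; python3 wfit.py ql 642.8 226.5 -11.5 pics/w23.png; python3 rel.py 642.8 226.5 0 78.3
```

```text
time: 28.98
position: [0.6414, 0.2223, 0.1097]
orientation: [[0.208, 0.978, -0.001], [0.978, -0.208, -0.0], [-0.0, -0.001, -1.0]]
wrist_force: [-0.1, -0.6, -0.2]
opening: 0.0848
t 28.98 p [641.4 222.3 109.7] yaw 78.0 open 84.8 F [-0.1 -0.6 -0.2] j [19. 36. 16. 70. -0. 31.]
shift [ 4.4  0.5 -0.3] twist z -0.3
expect hull bbox (290, 150, 76, 114)
blob [ 285  150   78  116 3710]
fit [641.9 223.3 -11.3] rms px [0.88]
t 29.08 p [641.6 222.4 110.1] yaw 78.0 open 85.2 F [ 0.4 -0.  -0.9] j [19. 36. 16. 70. -0. 31.]
shift [  4.3   0.3 110.1] twist z -0.3
```

View pics/w23.png

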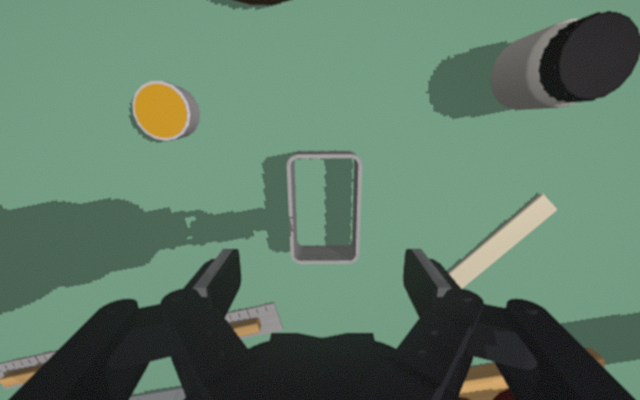

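```bash
python3 -m inch '[{"gripper":85,"translation":[2.5,0.1,25],"twist":[0,0,0]},{"gripper":85,"translation":[2.5,0.1,50],"twist":[0,0,-0.3]},{"gripper":85,"translation":[2.5,0.1,75],"twist":[0,0,-0.3]},{"gripper":85,"translation":[2.5,0.1,90],"twist":[0,0,-0.3]},{"gripper":85,"translation":[2.5,0.1,100],"twist":[0,0,-0.3]}]'; python3 -m inch '[{"gripper":85,"translation":[0,0,5],"twist":[0,0,0]},{"gripper":85,"translation":[0,0,9],"twist":[0,0,0]},{"gripper":75,"translation":[0,0,9],"twist":[0,0,0]},{"gripper":63,"translation":[0,0,9],"twist":[0,0,0]},{"gripper":50,"translation":[0,0,9],"twist":[0,0,0]}]' 60; python3 -m inch '[{"gripper":45,"translation":[0,0,0],"twist":[0,0,0]},{"gripper":45,"translation":[0,0,0],"twist":[0,0,0]},{"gripper":45,"translation":[0,0,-5],"twist":[0,0,0]},{"gripper":45,"translation":[0,0,-15],"twist":[0,0,0]},{"gripper":45,"translation":[0,0,-25],"twist":[0,0,0]}]';  python3 snap.py wrist pics/w24.png; python3 rel.py 374 -223.3 80 78.1
```

```text
time: 29.5
position: [0.6413, 0.2247, 0.0082]
orientation: [[0.203, 0.979, -0.002], [0.979, -0.203, -0.001], [-0.001, -0.002, -1.0]]
wrist_force: [0.7, 0.3, 0.1]
opening: 0.0847
time: 29.92
position: [0.6432, 0.2259, 0.0025]
orientation: [[0.202, 0.979, 0.002], [0.979, -0.202, 0.001], [0.001, 0.002, -1.0]]
wrist_force: [0.5, 0.4, -1.2]
opening: 0.059
time: 30.33
position: [0.6422, 0.2256, 0.0269]
orientation: [[0.202, 0.979, -0.0], [0.979, -0.202, -0.0], [-0.0, -0.0, -1.0]]
wrist_force: [-0.5, -0.1, -1.6]
opening: 0.0591
t 30.38 p [643.5 226.1  29.5] yaw 78.3 open 59.1 F [0.4 0.6 0.8] j [19. 39.  9. 60.  0. 31.]
shift [-494.5 -172.8  -51.7] twist z 0.2
```

View pics/w24.png

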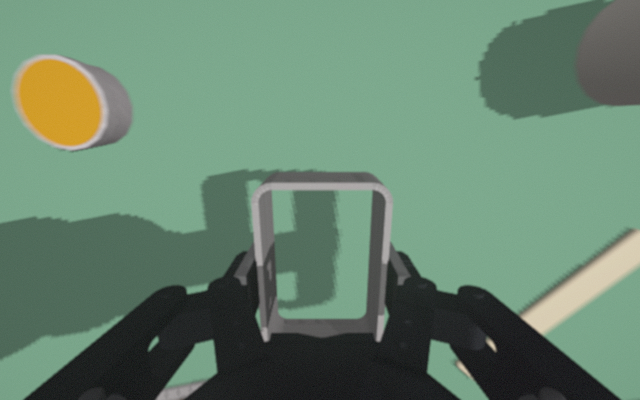

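```bash
python3 -m inch '[{"gripper":45,"translation":[0,0,-15],"twist":[0,0,0]},{"gripper":45,"translation":[-10,-3,-35],"twist":[0,0,0]},{"gripper":45,"translation":[-35,-12,-52],"twist":[0,0,0.2]},{"gripper":45,"translation":[-65,-23,-54],"twist":[0,0,0.2]},{"gripper":45,"translation":[-95,-33,-54],"twist":[0,0,0.2]}]'; python3 -m inch '[{"gripper":45,"translation":[-32,-11,0],"twist":[0,0,0]},{"gripper":45,"translation":[-64,-22,0],"twist":[0,0,0]},{"gripper":45,"translation":[-96,-34,0],"twist":[0,0,0]},{"gripper":45,"translation":[-128,-45,0],"twist":[0,0,0]},{"gripper":45,"translation":[-160,-56,0],"twist":[0,0,0]}]'; python3 -m inch '[{"gripper":45,"translation":[-32,-11,0],"twist":[0,0,0]},{"gripper":45,"translation":[-64,-22,0],"twist":[0,0,0]},{"gripper":45,"translation":[-96,-34,0],"twist":[0,0,0]},{"gripper":45,"translation":[-128,-45,0],"twist":[0,0,0]},{"gripper":45,"translation":[-160,-56,0],"twist":[0,0,0]}]';python3 rel.py 374 -223.3 80 78.1
```

```text
time: 30.8
position: [0.5912, 0.139, 0.082]
orientation: [[0.205, 0.979, 0.003], [0.979, -0.205, 0.001], [0.001, 0.003, -1.0]]
wrist_force: [0.7, -0.9, -2.1]
opening: 0.0591
time: 31.22
position: [0.5024, -0.0069, 0.0808]
orientation: [[0.206, 0.979, 0.001], [0.979, -0.206, -0.0], [0.0, 0.001, -1.0]]
wrist_force: [0.9, -0.1, -1.7]
opening: 0.0589
time: 31.63
position: [0.4147, -0.1521, 0.0808]
orientation: [[0.206, 0.979, 0.001], [0.979, -0.206, -0.001], [-0.0, 0.001, -1.0]]
wrist_force: [0.6, -0.7, -0.9]
opening: 0.0588
t 31.63 p [ 414.7 -152.1   80.8] yaw 78.1 open 58.8 F [ 0.6 -0.7 -0.9] j [-20.  10. -27.  53.   0.  -8.]
shift [-78.1 -25.2   0.8] twist z 0.0
```

```bash
python3 -m inch '[{"gripper":45,"translation":[-30,-10,0],"twist":[0,0,0]},{"gripper":45,"translation":[-54,-17,0],"twist":[0,0,0]},{"gripper":45,"translation":[-70,-22,0],"twist":[0,0,0]},{"gripper":45,"translation":[-76,-24,0],"twist":[0,0,0]},{"gripper":45,"translation":[-77,-25,0],"twist":[0,0,0]}]'; python3 -m inch '[{"gripper":45,"translation":[0,0,5],"twist":[0,0,0]},{"gripper":45,"translation":[0,0,14],"twist":[0,0,0]},{"gripper":45,"translation":[0,0,22],"twist":[0,0,0]},{"gripper":45,"translation":[0,0,26],"twist":[0,0,0]},{"gripper":45,"translation":[0,0,26],"twist":[0,0,0]}]'; python3 snap.py wrist pics/w25a.png;python3 snap.py wrist pics/w25.png; python3 rel.py 374 -223.3 55 78.1; python3 tray.py pics/w25.png pics/w25o.png 374 -223.3 53.5
```

```text
time: 32.05
position: [0.3749, -0.222, 0.0806]
orientation: [[0.208, 0.978, 0.001], [0.978, -0.208, -0.001], [-0.0, 0.001, -1.0]]
wrist_force: [0.9, 1.5, -2.2]
opening: 0.0589
time: 32.47
position: [0.3745, -0.22, 0.0526]
orientation: [[0.205, 0.979, -0.002], [0.979, -0.205, 0.001], [0.001, -0.002, -1.0]]
wrist_force: [0.1, 1.0, -1.1]
opening: 0.0589
t 32.57 p [ 375.  -220.6   53.7] yaw 78.2 open 58.9 F [-0.4  0.2 -1.6] j [-30.  12. -30.  49.  -0. -19.]
shift [-2.9 -0.4 -1.3] twist z 0.1
```

View pics/w25o.png

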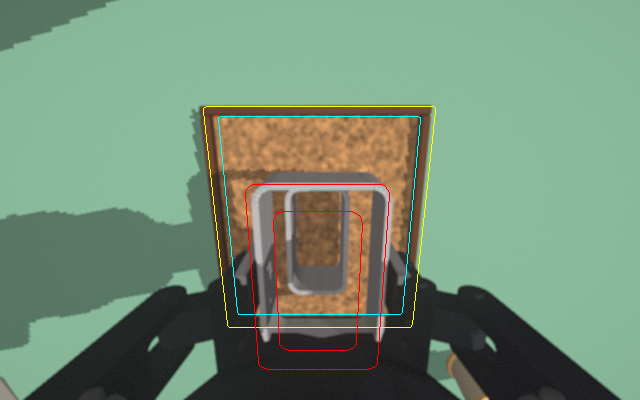

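```bash
python3 -m inch '[{"gripper":45,"translation":[-2.7,-0.4,6],"twist":[0,0,0]},{"gripper":45,"translation":[-2.7,-0.4,15],"twist":[0,0,0]},{"gripper":45,"translation":[-2.7,-0.4,25],"twist":[0,0,0]},{"gripper":45,"translation":[-2.7,-0.4,33],"twist":[0,0,0]},{"gripper":45,"translation":[-2.7,-0.4,37],"twist":[0,0,0]}]'; python3 -m inch '[{"gripper":45,"translation":[0,0,1],"twist":[0,0,0]},{"gripper":45,"translation":[0,0,2],"twist":[0,0,0]},{"gripper":45,"translation":[0,0,3],"twist":[0,0,0]},{"gripper":45,"translation":[0,0,4],"twist":[0,0,0]},{"gripper":45,"translation":[0,0,5],"twist":[0,0,0]}]'; python3 snap.py wrist pics/w26.png; python3 rel.py 374 -223.3 10 78.1
```

```text
time: 32.98
position: [0.3735, -0.2233, 0.0157]
orientation: [[0.206, 0.979, -0.001], [0.979, -0.206, 0.001], [0.0, -0.001, -1.0]]
wrist_force: [0.6, 0.2, -1.5]
opening: 0.059
time: 33.4
position: [0.3743, -0.2237, 0.0122]
orientation: [[0.206, 0.979, 0.001], [0.979, -0.206, -0.0], [-0.0, 0.001, -1.0]]
wrist_force: [-0.2, -0.2, -1.6]
opening: 0.059
t 33.45 p [ 374.2 -223.6   12. ] yaw 78.1 open 58.9 F [-0.5  0.2 -2.6] j [-31.  15. -33.  42.  -0. -19.]
shift [ 0.3 -0.3  2. ] twist z 0.0
```

View pics/w26.png

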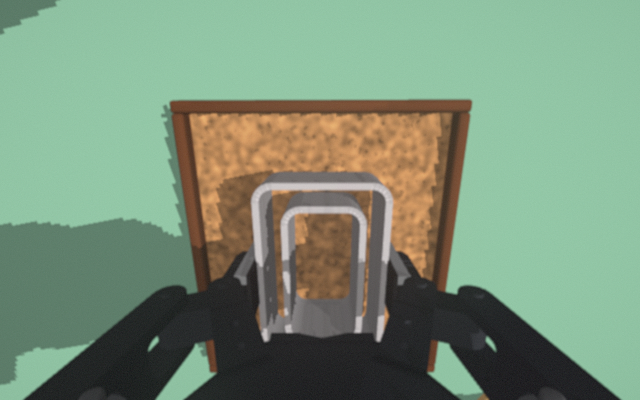

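Well nested; lower to contact.

```bash
python3 -m inch '[{"gripper":45,"translation":[0,0,0.6],"twist":[0,0,0]},{"gripper":45,"translation":[0,0,1.2],"twist":[0,0,0]},{"gripper":45,"translation":[0,0,1.8],"twist":[0,0,0]},{"gripper":45,"translation":[0,0,2.4],"twist":[0,0,0]},{"gripper":45,"translation":[0,0,2.4],"twist":[0,0,0]}]'
```

```text
time: 33.87
position: [0.3742, -0.2236, 0.0103]
orientation: [[0.206, 0.979, 0.0], [0.979, -0.206, -0.0], [-0.0, 0.0, -1.0]]
wrist_force: [-5.9, 3.2, 19.7]
opening: 0.059
```

```bash
python3 -m inch '[{"gripper":45,"translation":[0,0,0],"twist":[0,0,0]},{"gripper":45,"translation":[0,0,-0.5],"twist":[0,0,0]},{"gripper":64,"translation":[0,0,-0.5],"twist":[0,0,0]},{"gripper":72,"translation":[0,0,-0.5],"twist":[0,0,0]},{"gripper":82,"translation":[0,0,-0.5],"twist":[0,0,0]}]';python3 -m inch '[{"gripper":82,"translation":[0,0,-10],"twist":[0,0,0]},{"gripper":82,"translation":[0,0,-30],"twist":[0,0,0]},{"gripper":82,"translation":[0,0,-60],"twist":[0,0,0]},{"gripper":82,"translation":[0,0,-88],"twist":[0,0,0]},{"gripper":82,"translation":[0,0,-105],"twist":[0,0,0]}]';python3 snap.py wrist pics/w27a.png;python3 wfit.py ql 374.5 -223 -11.9 pics/w27.png 8; python3 rel.py 440 0 200 78.3; python3 snap.py scene pics/s27.png
```

```text
time: 34.28
position: [0.3742, -0.2236, 0.0101]
orientation: [[0.206, 0.979, 0.0], [0.979, -0.206, -0.0], [-0.0, 0.0, -1.0]]
wrist_force: [-0.0, -1.0, 0.3]
opening: 0.0813
time: 34.7
position: [0.3747, -0.2239, 0.1176]
orientation: [[0.206, 0.979, 0.002], [0.979, -0.206, -0.001], [-0.001, 0.002, -1.0]]
wrist_force: [-0.1, -0.3, 0.7]
opening: 0.082
expect hull bbox (286, 147, 77, 115)
blob [ 284  148   77  113 4668]
fit [ 373.3 -224.6  -11.6] rms px [0.61]
t 34.85 p [ 374.9 -224.1  116.1] yaw 78.1 open 82.2 F [ 0.  -0.  -0.4] j [-31.   8. -24.  58.  -0. -19.]
shift [232.6  17.8 -84.1] twist z -0.2
```

View pics/w27.png

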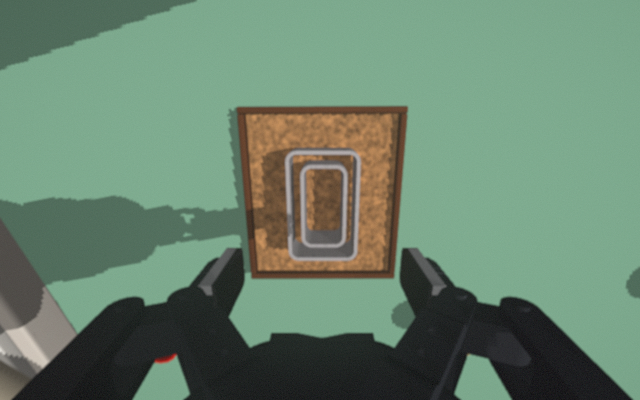

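View pics/s27.png

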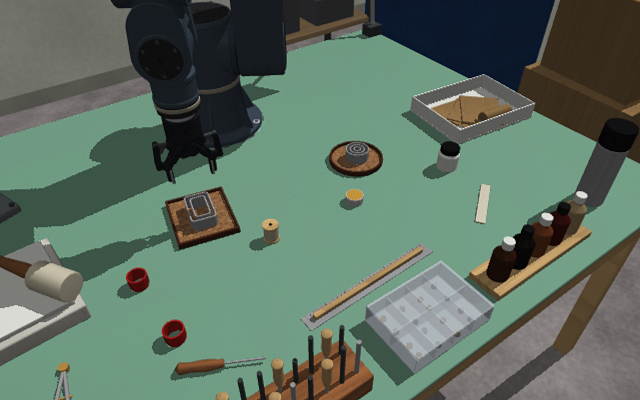

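```bash
python3 -m inch '[{"gripper":82,"translation":[0,0,-30],"twist":[0,0,0]},{"gripper":82,"translation":[25,2,-60],"twist":[0,0,0]},{"gripper":82,"translation":[55,4,-84],"twist":[0,0,0]},{"gripper":82,"translation":[90,7,-84],"twist":[0,0,0]},{"gripper":82,"translation":[120,9,-84],"twist":[0,0,0]}]'; python3 -m inch '[{"gripper":82,"translation":[30,2,0],"twist":[0,0,0]},{"gripper":82,"translation":[45,4,0],"twist":[0,0,0]},{"gripper":82,"translation":[50,4,0],"twist":[0,0,0]},{"gripper":82,"translation":[50,4,0],"twist":[0,0,0]},{"gripper":82,"translation":[50,4,0],"twist":[0,0,0]}]'; python3 snap.py top pics/t28.png; python3 snap.py scene pics/s28.png
python3 - <<'E'
from h import *
S=cv2.imread('pics/s28.png'); T=cv2.imread('pics/t28.png'); ct,cs=camera_model('top'),camera_model('scene')
# overlay rings on top face as planned
for im,cm in((S,cs),(T,ct)):
    im[:]=im
def ov(im,cm,box,k,fn):
    x,y,w,h=box; big=cv2.resize(im[y:y+h,x:x+w],None,fx=k,fy=k,interpolation=cv2.INTER_CUBIC)
    for sh,q in ((('c',.022),(.4045,.2262,0)),(('c',.042),(.4045,.2262,0)),(('c',.064),(.4045,.2262,0)),(('r',.072,.038,.005),(.3745,-.223,-.2077)),(('r',.096,.06,.006),(.3745,-.223,-.2077))):
        o=outline(sh,.040,.0401); n=len(o)//2; c,s=np.cos(q[2]),np.sin(q[2]); P=o[:n].copy(); P[:,:2]=P[:,:2]@np.array([[c,s],[-s,c]])+q[:2]
        p=(proj(cm,P)-[x,y]+.5)*k; cv2.polylines(big,[p.astype(np.int32)],True,(0,0,255))
    return big
a=ov(S,cs,(320,130,75,55),5,0); b=ov(S,cs,(160,180,85,70),4,0); c=ov(T,ct,(215,210,70,70),5,0); d=ov(T,ct,(368,212,70,75),5,0)
can=np.zeros((600,800,3),np.uint8)
for i,e in enumerate((a,b,c,d)):
    r,q=divmod(i,2); e=e[:300,:400]; can[r*300:r*300+e.shape[0],q*400:q*400+e.shape[1]]=e
cv2.imwrite('pics/chk28.png',can)
p0=dict(sp=((366,197),(271,231)),wt=((285,197),(355,198)),gj=((180,187),(448,156)))
for k,(a,b) in p0.items():
    x,e=fit([maskhull(np.ascontiguousarray(T[:,:,::-1]),a,14,'any')[0]],[ct],outline(*OBJ[k]),[*unproj(ct,a,.016)[:2],0],False); print(k,x,e)
E
```

```text
time: 35.32
position: [0.4082, -0.1066, 0.1992]
orientation: [[0.207, 0.978, 0.001], [0.978, -0.207, -0.0], [0.0, 0.001, -1.0]]
wrist_force: [1.0, 0.3, -0.8]
opening: 0.0818
time: 35.73
position: [0.4213, -0.0603, 0.1984]
orientation: [[0.206, 0.979, -0.001], [0.979, -0.206, -0.0], [-0.0, -0.001, -1.0]]
wrist_force: [-0.4, 1.3, -0.4]
opening: 0.082
sp [ 0.52893599 -0.1254472 ] [np.float64(138.1391300732697)]
wt [0.53826949 0.11573623] [np.float64(0.632947333552718)]
gj [0.56863961 0.40652347] [np.float64(0.4868503531395712)]
```

View pics/chk28.png

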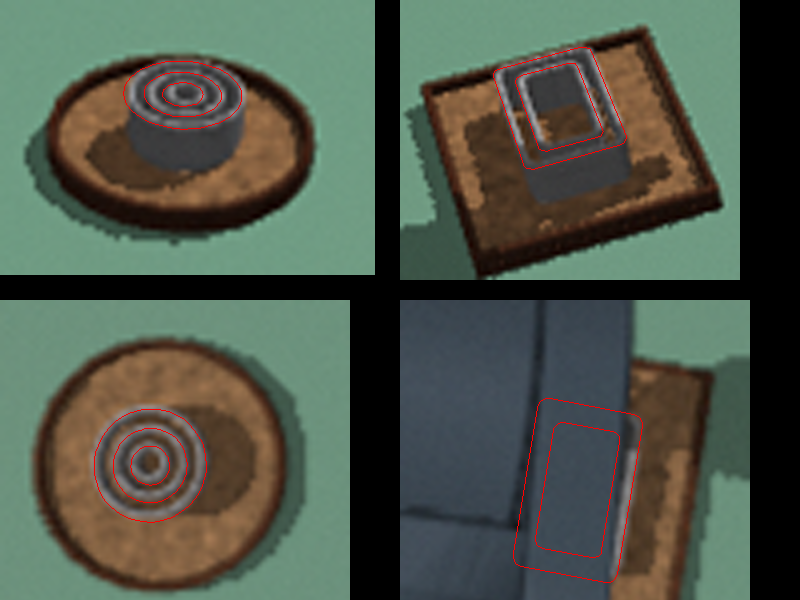

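View pics/t28.png

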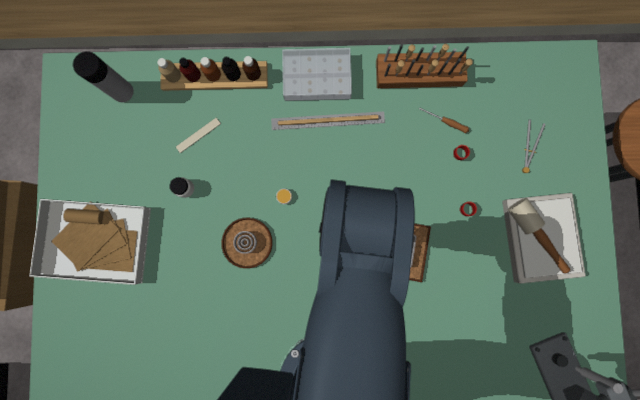

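```bash
python3 -c "
from h import *
cs=camera_model('scene'); im=cv2.imread('pics/s28.png')[:,:,::-1]
print(fit([maskhull(np.ascontiguousarray(im),(271,231),8,'any')[0]],[cs],outline(*OBJ['sp']),[.529,-.121,0],False))
print(job_done())"
```

```text
(array([ 0.52832217, -0.12030119]), [np.float64(0.6305169400337873)])
the job is handed in; nothing more can be done
None
```

I put all five dies away and handed the job in about 36 s into the robot's time, well under the 128 s limit. `job_done` gives no verdict.

- **Placement:** the round dies went in small, middle, then large, and the rectangular ones small then large. Each was lowered until it touched the cork (about 18–40 N at the wrist), eased back about 1 mm, and released. No die was dropped.
- **Last checks:** the final overlays show all dies flat and concentric, within roughly 2–3 mm of the tray centres. The wrist camera put the large rectangular die at -11.6° and the small one at -12.0°, against -11.9° for the tray. The gripper was open, clear and reading no contact force.
- **Bystanders:** the beeswax tin and glue jar are within about 0.3 mm of their starting measurement in the top camera, and the spool within about 0.1 mm in the scene camera. The red look-alikes were never touched.
- **Disagreements:**
    - The top and scene cameras differed by up to about 4–5 mm on where the dies stood at the start. I refined each one with the wrist camera before grasping, so this did not carry through.
    - In the last top picture the arm hid the spool, so that fit failed, and it hid most of the rectangular tray. I checked the spool with the scene camera, and the rectangular tray with the scene and wrist cameras.

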